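# Fetch the wagon from behind the trees for cooling

### The job

The little train wagon has to go into the cooling dish, but three trees stand in front of it: first stand the ball tree, the fir and the poplar upright in the plywood side tray, leaving the wagon where it is meanwhile. Then set the wagon the right way up in the middle of the raised pad in the cooling dish, lengthwise along the pad, and after that put each of the three trees back upright on the very spot where it stood at the start. Leave the two cones and the bush standing where they are.

Things in the scene. Friction and masses are not known exactly. Their poses are not given: they have to be found in the camera images.
- ball_tree: Ball tree, pale wood: round foot 50 mm across, 9 mm thick, trunk 12 mm across, ball 42 mm across centred 66 mm above the underside (grip there); 87 mm tall. Starts upright on one of three printed rings in front of the wagon; which one varies. Origin: centre of the foot's underside, z up. Loose, about 0.08 kg.
- fir: Stepped fir, pale wood: round foot 50 mm across, disc 48 mm across from 28 to 44 mm height, cylinder 34 mm across from 44 to 82 mm height (grip at about 68 mm), small pointed tip; 102 mm tall. Starts upright on one of the three printed rings; which one varies. Origin: centre of the foot's underside, z up. Loose, about 0.08 kg.
- poplar: Poplar, pale wood: round foot 50 mm across, 9 mm thick, thin trunk, then a column 32 mm across, straight from 38 to 82 mm height (grip at about 66 mm), domed top; 97 mm tall. Starts upright on one of the three printed rings; which one varies. Origin: centre of the foot's underside, z up. Loose, about 0.08 kg.
- wagon: Grey wheelless train wagon, dark windows, white roof: 36 mm wide (its x), 100 mm long (its y), 36 mm high (straight sides to 30 mm, roof 28 mm wide). Origin: centre of its underside, z up. Loose, about 0.12 kg. Starts on the track, 45 mm in front of the platform, tree feet 8 mm before it. Grip across its width.
- station: Fixed station. Origin: centre of the platform's underside, at board-top height; x points away from the trees, y along the platform. Platform 50 (x) by 200 (y) by 24 mm high; blue shelter to 57 mm high on its -y half. Wagon track at x = -88 mm along y: 30 mm wide, 180 long, 4 high. Three printed rings at x = -139, y = -68, 0, +68 mm, on whose centres the trees start.
- tray: Fixed plywood side tray, empty: 220 mm long (its x), 110 wide (its y), 14 high, walls and floor 5 mm. Origin: centre of its underside, on the white board, whose top is 10 mm above the work surface; z up. The trees fit in one row along its length, about 70 mm apart. Stands left or right on the board, the dish on the other side.
- dish: Fixed shallow white cooling dish, dry: 180 mm long (its x), 120 wide (its y), 20 high, walls and floor 8 mm. In its middle a raised grey pad 124 mm long (x), 56 wide (y), its top 16 mm above the dish's underside. Origin: centre of its underside, on the board, z up.
- tall_cone: Bystander, to be left alone: plain darker wooden cone, 44 mm across at the foot, 75 mm tall, loose, standing on the board nearer the robot than the trees. Origin at the centre of its underside.
- small_cone: Bystander, to be left alone: small darker wooden cone, 32 mm across at the foot, 42 mm tall, loose, standing on the board near one end of the wagon. Origin at the centre of its underside.
- bush: Bystander, to be left alone: low domed darker wooden bush, 40 mm across, 31 mm tall, loose, standing on the board near the other end of the wagon. Origin at the centre of its underside.

How it is judged:
On the way, in this order (a step that is already met when the one before it is completed fails the run):
1. all three trees stand upright in the side tray while the wagon is still at the station (x of ball_tree in the frame of tray between -0.092 and 0.092 m and y of ball_tree in the frame of tray between -0.042 and 0.042 m and z of each of ball_tree, fir, poplar in the frame of tray below 0.01 m and angle between each of ball_tree, fir, poplar's own z axis and vertical below 0.12 rad and x of fir in the frame of tray between -0.092 and 0.092 m and y of fir in the frame of tray between -0.042 and 0.042 m and x of poplar in the frame of tray between -0.092 and 0.092 m and y of poplar in the frame of tray between -0.042 and 0.042 m and linear speed of each of ball_tree, fir, poplar below 0.02 m/s and contact force between each of ball_tree, fir, poplar and the fingers below 0.05 N and distance of wagon from where it was at the start of the episode below 0.03 m), for 0.2 s.
2. the wagon rests on the pad in the cooling dish, released, with the trees still in the tray (x of wagon in the frame of dish between -0.015 and 0.015 m and y of wagon in the frame of dish between -0.012 and 0.012 m and z of wagon in the frame of dish between 0.013 and 0.019 m and angle between the y axis of wagon and the x axis of dish, either way round below 0.2 rad and angle between wagon's own z axis and vertical below 0.08 rad and linear speed of wagon below 0.02 m/s and contact force between wagon and the fingers below 0.05 N and x of ball_tree in the frame of tray between -0.092 and 0.092 m and y of ball_tree in the frame of tray between -0.042 and 0.042 m and z of each of ball_tree, fir, poplar in the frame of tray below 0.01 m and angle between each of ball_tree, fir, poplar's own z axis and vertical below 0.12 rad and x of fir in the frame of tray between -0.092 and 0.092 m and y of fir in the frame of tray between -0.042 and 0.042 m and x of poplar in the frame of tray between -0.092 and 0.092 m and y of poplar in the frame of tray between -0.042 and 0.042 m), for 0.2 s.
At the end, for the whole second after the job is handed in: The wagon rests level on the dish's pad, released, its centre within 15 mm along and 12 mm across of the pad's centre and its length within 0.2 rad of the pad's; each of the three trees stands upright (within 0.12 rad), released and at rest, within 15 mm of the spot where it stood at the start (x of wagon in the frame of dish between -0.015 and 0.015 m and y of wagon in the frame of dish between -0.012 and 0.012 m and z of wagon in the frame of dish between 0.013 and 0.019 m and angle between the y axis of wagon and the x axis of dish, either way round below 0.2 rad and angle between wagon's own z axis and vertical below 0.08 rad and linear speed of each of wagon, ball_tree, fir, poplar below 0.02 m/s and contact force between each of wagon, ball_tree, fir, poplar and the fingers below 0.05 N and distance of each of ball_tree, fir, poplar from where it was at the start of the episode below 0.015 m and angle between each of ball_tree, fir, poplar's own z axis and vertical below 0.12 rad); the robot touches nothing.
It fails at once if the tall cone is moved more than 15 mm from its place or knocked over (distance of tall_cone from where it was at the start of the episode above 0.015 m or angle between tall_cone's own z axis and vertical above 0.5 rad).
It fails at once if the small cone is moved more than 15 mm from its place or knocked over (distance of small_cone from where it was at the start of the episode above 0.015 m or angle between small_cone's own z axis and vertical above 0.5 rad).
It fails at once if the bush is moved more than 15 mm from its place or knocked over (distance of bush from where it was at the start of the episode above 0.015 m or angle between bush's own z axis and vertical above 0.5 rad).
It also fails if it takes over 141 s, if anything falls off the work surface, if the arm or the gripper's body presses on something with over 40 N, if the wrist force passes 120 N, or if a joint passes its speed limit or range.

### The arm

A 6-joint arm with a two-finger parallel gripper is mounted at the origin on the work surface. World frame = base frame: x ahead of the robot, y to its left, z up, the work surface at z = 0. Lengths are in m, angles in rad, forces in N, time in s.
With the tool pointing down it reaches from about 0.35 to 0.875 m from the base axis. Payload 4.2 kg.
Tool frame: the origin (TCP) lies between the finger pads; the fingertips stand 11 mm ahead of it and the grasp point (between the pads) lies 8 mm behind it; x points along the fingers, y is the direction in which the jaws open and shut, and the axes are right-handed (so a half turn about x gives the same grasp; the last joint's range is limited). The gripper opens to 85 mm and grips with 20 to 120 N. Pads are 22 mm wide; open, the fingers measure 114 mm over their backs; the gripper's body (76 mm by 85 mm) begins 54 mm behind the grasp point. The pads swing forward as they close: fully open they stand 13 mm farther back than shut.
Start: joints at [1.53, 0.385, 0.008, 0, -1.194, -0.259], TCP at [0.185, 0.597, 0.242] pointing down, gripper open.
Joint ranges: [-3.14, 3.14], [-1.21, 2.06], [-1.07, 1.41], [-3.16, 2.05], [-2.99, -0.16], [-3.1, 3.1]. Speed limits (rad/s): [2.79, 2.79, 3.14, 3.14, 3.14, 3.14].

### API

Orientations are given as a unit quaternion [w, x, y, z].
In Python, from workcell import r gives the robot as it stands. The module is installed in compiled form; this text tells all that it offers.
- The arm moves only by the tool arm_command, never from a script. Its argument "increments" is a list of rows, each an object of numbers: "hand": the finger opening in cm, from 0 to 8.54; "dx", "dy", "dz": the shift along the tool's x, y, z in cm; "turn": the turn about the tool's x in degrees. In form: [{"hand": .., "dx": .., "dy": .., "dz": .., "turn": ..}, ...]. A call has 1 to 12 rows; each row is the pose to reach, as a shift and turn from the pose commanded when the call began, along the tool's axes at that moment; what a row does not reach only later rows make up. A row lasts 1/12 s, in which the tool goes at most 41.7 mm and 7.16 degrees, less where a joint would pass 70% of its speed; a pose out of reach is approached as far as the arm can. A call with a gripper value outside its range is refused whole. The fingers move at their own pace and stop on an object; the grip force is fixed at half the most. Time passes only in rows, so rows that repeat a pose let the fingers close. It gives the time, the measured TCP pose, the force and the opening at its end, in the units of the state.
- r.get_state(): the state, without advancing time (a new reading comes with each control period).
- r.read_camera(name): name is "side" or "top"; returns (picture, depth): 400x640x3 uint8, blue, green, red; 400x640 float32, m along the optical axis (not along the pixel's ray), 0 where there is no reading.
- r.get_calibration(name): a dict with "fov_y" (degrees; the focal length in pixels is half the picture's height over the tangent of half this angle, whatever the lens; pixels are square), "cx", "cy" (the principal point, pixels), "rvec" (rotation vector, rad) and "tvec" (3), from world to camera coordinates, as OpenCV has them. Camera axes: x right, y down, z forward; pixel columns grow to the right and rows downward; lengths in m; the calibration is good to about 2 mm. A picture is of the moment at which its call begins. get_calibration takes no time and is no camera call.
- r.hand_in(): hands the job in, once; it reports no verdict.
The state is a dict: "t": time; "q": joint angles; "dq": joint speeds; "joint_torque": joint torques, N m; "tool_pos": TCP position; "ee_rot": TCP orientation; "ft_force": force on the tool from outside, world axes, zero at the start; "torque": the same for the moment, N m; "grip_width": finger opening in m.
Only numpy, scipy, OpenCV 4.12 (cv2) and the standard library are available. Lean on these libraries where they do the work, as an engineer would, in place of code of your own. Each camera call takes 0.05 s, during which the arm holds its last target.

## Working session

There is one attempt and no reset: what is moved stays moved. The work goes in short steps, Python scripts to look and compute and a tool call to move; the robot and the scene stay as the last step left them, time stands still between calls to the robot, and variables do not carry over. Pictures are saved under pics/ and viewed, and the job is handed in when it is done.

Besides the shell and the picture viewer there is one more tool, called after ">>>" as name(argument=value, ...) on one line, values as JSON. arm_command: Moves the arm, as the interface text tells. Its arguments: {"type":"object","properties":{"increments":{"type":"array"}},"required":["increments"]}

```bash
ls; mkdir -p pics; python3 - <<'E'
from workcell import r
import cv2
s=r.get_state(); print(s)
for n in ("top","side"):
    im,d=r.read_camera(n); cv2.imwrite(f"pics/{n}0.png",im); print(n,r.get_calibration(n),(d==0).mean())
    import numpy as np; np.save(f"{n}0.npy",d)
E
```

```text
pics
{'t': 0.0, 'q': array([ 1.52957095e+00,  3.85561410e-01,  6.61331320e-03, -5.01046749e-04,
       -1.19401977e+00, -2.58629905e-01]), 'dq': array([-0.00113276,  0.00036476,  0.00124789, -0.00011869, -0.00024777,
       -0.00063094]), 'joint_torque': array([ 4.20425977e-04, -3.92293060e+01,  1.88402778e+01,  4.18613210e+00,
       -4.64683020e-03,  7.29933021e-06]), 'tool_pos': array([0.18441023, 0.59657681, 0.24121344]), 'ee_rot': array([ 0.10490159, -0.6990838 ,  0.10646377,  0.69924457]), 'ft_force': array([ 0.19185548, -0.27682783,  0.09059348]), 'torque': array([ 0.02289884, -0.0457747 ,  0.00562937]), 'grip_width': 0.08531795484274932}
top {'fov_y': 43.209777270411465, 'cx': 318.52182815208647, 'cy': 205.96938447640665, 'rvec': array([ 2.21282046, -2.14798435,  0.05001886]), 'tvec': array([-0.00407791,  0.57730632,  1.09686473])} 0.0038828125
side {'fov_y': 48.8781278807757, 'cx': 316.4465593992846, 'cy': 194.48957574792414, 'rvec': array([ 2.20903215, -0.71486188,  0.31639294]), 'tvec': array([-0.47199449,  0.27141241,  0.76707785])} 0.0038828125
```

View pics/top0.png

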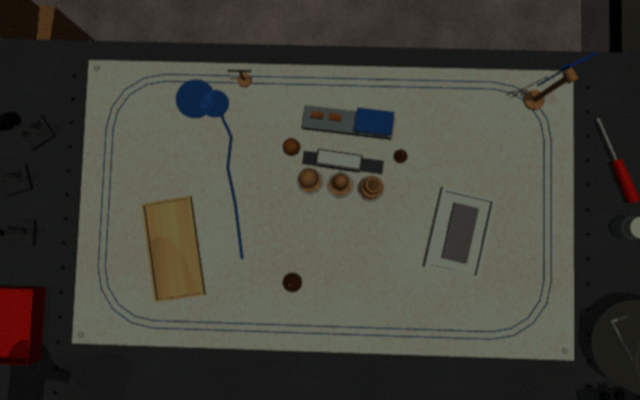

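View pics/side0.png

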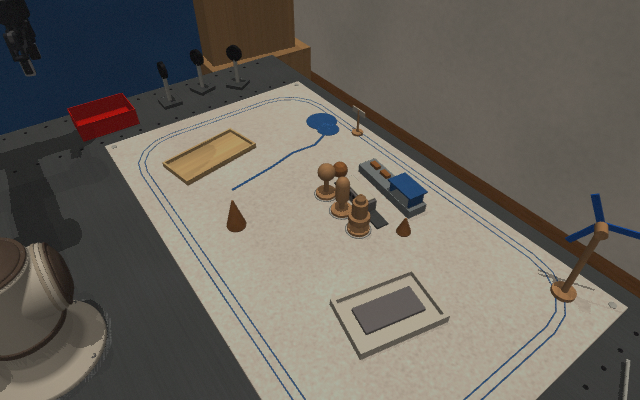

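The top view shows the tray on the left (170,248), the dish on the right (458,232), and ball (310,180), poplar (340,183) and fir (371,187) in front of the wagon (340,159). Bystanders are at (292,282), (291,147) and (400,156). Next I'll measure them.

```bash
cat > h.py <<'E'
import numpy as np, cv2
from workcell import r
def cam(n):
    c=r.get_calibration(n); f=200/np.tan(np.radians(c['fov_y'])/2)
    R=cv2.Rodrigues(c['rvec'])[0]; return f,c['cx'],c['cy'],R,np.array(c['tvec'])
def world(n,d):
    f,cx,cy,R,t=cam(n); v,u=np.mgrid[0:400,0:640]
    P=np.stack([(u-cx)/f*d,(v-cy)/f*d,d],-1); return (P-t)@R
def at(n,u,v,z):
    "pixel -> world at height z"
    f,cx,cy,R,t=cam(n); ray=R.T@np.array([(u-cx)/f,(v-cy)/f,1]); C=-R.T@t
    return C+ray*(z-C[2])/ray[2]
def proj(n,P):
    f,cx,cy,R,t=cam(n); p=np.asarray(P)@R.T+t; return np.stack([f*p[...,0]/p[...,2]+cx,f*p[...,1]/p[...,2]+cy],-1)
E
python3 - <<'E'
from h import *
np.set_printoptions(precision=4,suppress=True)
for n in("top","side"):
    f,cx,cy,R,t=cam(n); print(n,f,-R.T@t)
    im=cv2.imread(f'pics/{n}0.png'); W=world(n,np.load(n+'0.npy'))
    g=W[...,2]; ok=np.load(n+'0.npy')>0
    if n=='top': print('board z',np.median(g[200:300,320:400]), 'local', g[250:300:25,230:420:60])
    # height slices of trees: points
    hm=np.clip((g-0)/0.12,0,1)*255
    cv2.imwrite(f'pics/h{n}.png',cv2.resize((hm*ok).astype(np.uint8)[100:320,100:520] if n=='top' else (hm*ok).astype(np.uint8),None,fx=1.25 if n=='side' else 1.9,fy=1.25 if n=='side' else 1.9))
im=cv2.imread('pics/top0.png')[90:300,130:510]
cv2.imwrite('pics/topz.png',cv2.resize(cv2.convertScaleAbs(im,alpha=1.8),None,fx=2.1,fy=2.1,interpolation=cv2.INTER_CUBIC))
im=cv2.imread('pics/side0.png')[130:260,290:450]
cv2.imwrite('pics/sidez.png',cv2.resize(im,None,fx=4,fy=4,interpolation=cv2.INTER_CUBIC))
E
```

```text
top 505.01644191438874 [ 0.5068 -0.0076  1.1312]
board z 0.00979228154828527 local [[0.0071 0.007  0.0114 0.0111]
 [0.0096 0.0352 0.0077 0.0105]]
side 440.09972068091776 [ 0.1557 -0.5938  0.7127]
```

View pics/topz.png

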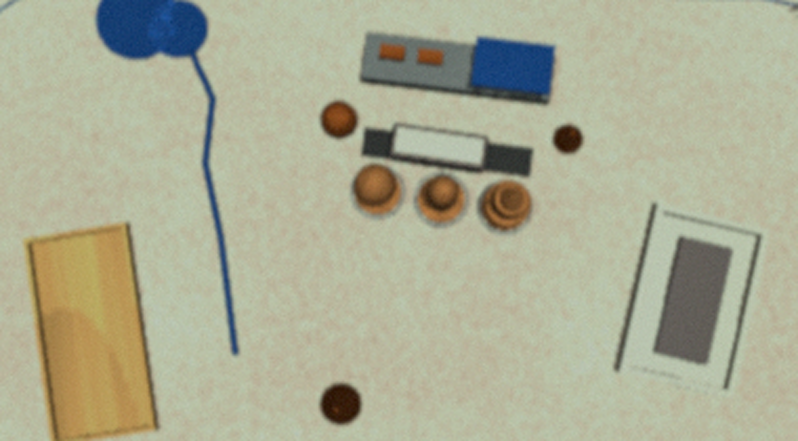

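View pics/sidez.png

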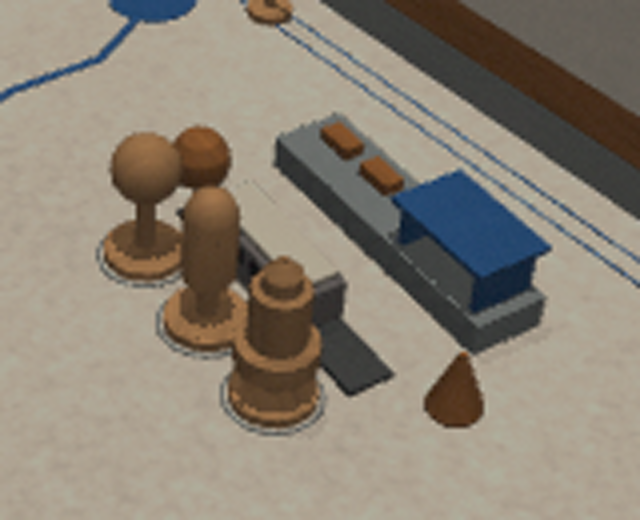

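View pics/htop.png

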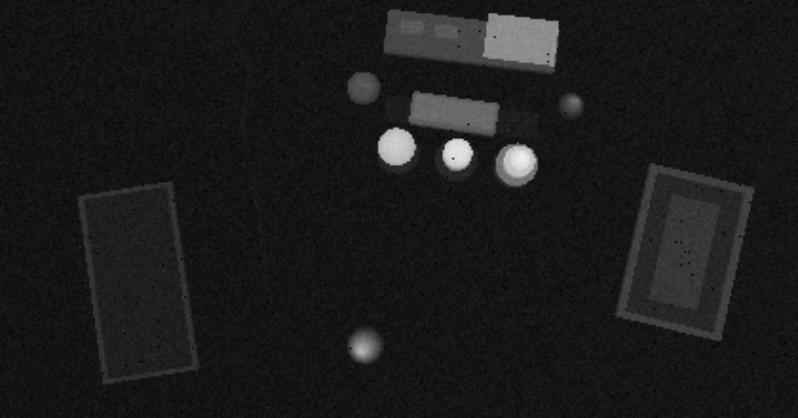

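```bash
cat > meas.py <<'E'
from h import *
np.set_printoptions(precision=4,suppress=True)
W=world('top',np.load('top0.npy')); f,cx,cy,R,t=cam('top')
C=-R.T@t
g=cv2.medianBlur(W[...,2].astype(np.float32),3)
def comps(zlo,zhi,mn=15):
    m=((g>zlo)&(g<zhi)).astype(np.uint8); m[:100]=0;m[320:]=0;m[:,:120]=0;m[:,520:]=0
    n,l,s,c=cv2.connectedComponentsWithStats(m)
    for i in range(1,n):
        if s[i,4]>=mn:
            p=W[l==i]; rc=cv2.minAreaRect(p[:,:2].astype(np.float32))
            print(zlo,'px',c[i].round(1),s[i,4],'mean',p.mean(0),'rect',np.round(rc[0],4),np.round(rc[1],4),round(rc[2],1),'zmed',np.median(p[:,2]))
comps(0.018,0.2,20); print(); comps(0.036,.2); print(); comps(.06,.2); print();comps(.08,.2)
E
python3 meas.py
```

```text
0.018 px [349.5 120.7] 2301 mean [ 0.7622 -0.0482  0.0498] rect [ 0.6514 -0.0414] [0.2006 0.2913] 88.1 zmed 0.03650236880138344
0.018 px [291.  145.9] 241 mean [0.7066 0.0773 0.0338] rect [0.7077 0.078 ] [0.0361 0.0355] 89.8 zmed 0.03455534985423832
0.018 px [338.4 159.6] 816 mean [ 0.6767 -0.0274  0.0492] rect [ 0.602 -0.019] [0.1001 0.1919] 83.6 zmed 0.048284546532103546
0.018 px [400.3 154.8] 126 mean [ 0.6926 -0.1616  0.04  ] rect [ 0.6028 -0.0955] [0.028  0.2589] 53.7 zmed 0.029571653060633328
0.018 px [308.4 178.1] 358 mean [0.6311 0.0349 0.0795] rect [0.6326 0.0357] [0.0396 0.0427] 59.1 zmed 0.08896526638165336
0.018 px [339.7 182.8] 318 mean [ 0.6235 -0.0309  0.0743] rect [ 0.5797 -0.0305] [0.042  0.1471] 88.5 zmed 0.09407270100555135
0.018 px [371.1 186.7] 417 mean [ 0.6172 -0.0969  0.0746] rect [ 0.6201 -0.0997] [0.0453 0.0454] 1.5 zmed 0.08761161727337649
0.018 px [459.7 232.2] 3781 mean [ 0.5285 -0.2948  0.0299] rect [ 0.5515 -0.191 ] [0.3401 0.1808] 77.9 zmed 0.025594442922103496
0.018 px [171.5 248.3] 838 mean [0.4751 0.3312 0.0308] rect [0.5024 0.1935] [0.2206 0.3962] 
[... 1686 characters left out ...]
0.0316  0.1029] rect [ 0.5817 -0.0183] [0.0308 0.1498] 73.3 zmed 0.1010151695848294
0.06 px [372.5 184.8] 230 mean [ 0.6192 -0.0981  0.0953] rect [ 0.6203 -0.0996] [0.0318 0.0333] 4.7 zmed 0.09271312724248053
0.06 px [290.4 283.5] 53 mean [0.4103 0.0657 0.0713] rect [0.4095 0.066 ] [0.0152 0.0146] 6.0 zmed 0.07074100158413671

0.08 px [308.2 176.5] 291 mean [0.6332 0.0351 0.0902] rect [0.6342 0.0347] [0.0386 0.0386] 47.9 zmed 0.09069455433947318
0.08 px [340.4 180.1] 192 mean [ 0.6259 -0.0316  0.105 ] rect [ 0.5825 -0.0168] [0.0308 0.1494] 71.4 zmed 0.10139391848399326
0.08 px [372.8 184.4] 214 mean [ 0.6198 -0.0985  0.0973] rect [ 0.6209 -0.0994] [0.0324 0.0322] 28.2 zmed 0.0934729727836103
```

```bash
cat > meas2.py <<'E'
from h import *
np.set_printoptions(precision=4,suppress=True)
D=np.load('top0.npy'); W=world('top',D)
X=W.reshape(-1,3)[(D>0.5).ravel()&(D<1.3).ravel()]
def box(c,r,zlo,zhi):
    m=(np.hypot(X[:,0]-c[0],X[:,1]-c[1])<r)&(X[:,2]>zlo)&(X[:,2]<zhi); return X[m]
def rect(name,p):
    rc=cv2.minAreaRect(p[:,:2].astype(np.float32)); print(name,len(p),np.round(rc[0],4),np.round(rc[1],4),round(rc[2],2),'z',np.median(p[:,2]))
rect('tray',box((.475,.331),.14,.0195,.035))
rect('trayfloor',box((.475,.331),.04,.005,.035))
rect('dish',box((.5285,-.295),.12,.023,.05))
rect('dishrim',box((.5285,-.295),.12,.0275,.05))
rect('platform',box((.765,-.04),.12,.026,.046))
rect('wagon',box((.679,-.027),.06,.042,.056))
for n,c in(('ball',(.634,.035)),('pop',(.626,-.032)),('fir',(.620,-.099))):
    p=box(c,.03,.05,.13); rect(n,p)
    (a,b),rad=cv2.minEnclosingCircle(p[p[:,2]>.08][:,:2].astype(np.float32)); print(n,a,b,rad)
    p=box(c,.035,.014,.026);print(len(p))
for n,c in(('tall',(.412,.065)),('small',(.693,-.163)),('bush',(.7075,.0775))):
    p=box(c,.03,.018,.1); print(n,cv2.minEnclosingCircle(p[:,:2].astype(np.float32)),p[:,2].max())
# pad by color
im=cv2.imread('pics/top0.png'); hsv=cv2.cvtColor(im,cv2.COLOR_BGR2HSV)
roi=im[200:270,435:485].astype(int).sum(2); m=(roi<220)
print(np.percentile(roi,[5,50,95]))
E
python3 meas2.py
```

```text
tray 797 [0.4748 0.3328] [0.2204 0.1122] 10.83 z 0.023244133188704122
trayfloor 1024 [0.4751 0.3307] [0.0792 0.0786] 75.53 z 0.014458765951459935
dish 2473 [ 0.5289 -0.2965] [0.1214 0.1805] 78.18 z 0.02748811925845116
dishrim 1230 [ 0.5287 -0.2964] [0.1212 0.1802] 78.33 z 0.02967053484830211
platform 1627 [ 0.726  -0.0349] [0.2113 0.1318] 83.29 z 0.03435190862991144
wagon 684 [ 0.6792 -0.0274] [0.0989 0.0356] 83.27 z 0.04894603952150857
ball 307 [0.6334 0.0348] [0.0395 0.0401] 48.92 z 0.0903832189817429
ball 0.6342729926109314 0.035237133502960205 0.020471878349781036
119
pop 213 [ 0.6271 -0.0321] [0.0303 0.031 ] 2.23 z 0.10059132896229257
pop 0.6277297735214233 -0.031996022909879684 0.015940645709633827
190
fir 381 [ 0.6209 -0.0997] [0.0471 0.0452] 3.21 z 0.08972661714786274
fir 0.620826780796051 -0.09940268844366074 0.016953088343143463
48
tall ((0.4100252091884613, 0.06696746498346329), 0.021040132269263268) 0.0875362903291733
small ((0.695085883140564, -0.16372336447238922), 0.014866883866488934) 0.05401388858039125
bush ((0.7081862092018127, 0.07822471857070923), 0.019712042063474655) 0.04528201863049043
[149. 253. 311.]
```

```bash
cat > go.py <<'E'
from h import *
from scipy.spatial.transform import Rotation as Ro
np.set_printoptions(precision=4,suppress=True)
def Rt():
    s=r.get_state(); w=s['ee_rot']; return s,Ro.from_quat([w[1],w[2],w[3],w[0]]).as_matrix()
def plan(x,y,z,yaw=None):
    "target TCP world + jaw yaw deg (mod 180) -> tool increments cm/deg"
    s,R=Rt(); d=R.T@(np.array([x,y,z])-s['tool_pos'])*100
    cur=np.degrees(np.arctan2(R[1,1],R[0,1])); 
    t=0 if yaw is None else (yaw-cur+90)%180-90
    # tool x points down: +turn about x = clockwise seen from above -> yaw decreases
    print('t',round(s['t'],2),'pos',s['tool_pos'],'jawyaw',round(cur,2),'toolx',R[:,0],'q',s['q'],'w',s['grip_width'],'f',s['ft_force'])
    print('dx %.2f dy %.2f dz %.2f turn %.1f (alt %.1f)'%(*d,-t,-t+180*np.sign(t)))
if __name__=='__main__':
    import sys; plan(*map(float,sys.argv[1:]))
E
python3 go.py .634 .035 .2 -6.2; python3 -c "
from go import *
s,R=Rt();print(R)"
```

```text
t 0.1 pos [0.1844 0.5966 0.2413] jawyaw -107.18 toolx [-0.0005 -0.0019 -1.    ] q [ 1.5296  0.3855  0.0067 -0.0004 -1.194  -0.2586] w 0.08514393008633234 f [ 0.315  -0.3231  0.4164]
dx 4.22 dy 40.37 dz -59.54 turn 79.0 (alt -101.0)
[[-0.0005 -0.2954 -0.9554]
 [-0.0019 -0.9554  0.2954]
 [-1.      0.002  -0.0001]]
```

>>> arm_command(increments=[{"hand": 6.5, "dx": 0, "dy": 2, "dz": -3, "turn": 5}, {"hand": 6.5, "dx": 4, "dy": 40.4, "dz": -59.5, "turn": 79}, {"hand": 6.5, "dx": 4, "dy": 40.4, "dz": -59.5, "turn": 79}, {"hand": 6.5, "dx": 4, "dy": 40.4, "dz": -59.5, "turn": 79}, {"hand": 6.5, "dx": 4, "dy": 40.4, "dz": -59.5, "turn": 79}, {"hand": 6.5, "dx": 4, "dy": 40.4, "dz": -59.5, "turn": 79}, {"hand": 6.5, "dx": 4, "dy": 40.4, "dz": -59.5, "turn": 79}, {"hand": 6.5, "dx": 4, "dy": 40.4, "dz": -59.5, "turn": 79}, {"hand": 6.5, "dx": 4, "dy": 40.4, "dz": -59.5, "turn": 79}, {"hand": 6.5, "dx": 4, "dy": 40.4, "dz": -59.5, "turn": 79}, {"hand": 6.5, "dx": 4, "dy": 40.4, "dz": -59.5, "turn": 79}, {"hand": 6.5, "dx": 4, "dy": 40.4, "dz": -59.5, "turn": 79}])

```text
t: 1.1
tool_pos: [0.4936, 0.2097, 0.2152]
ee_rot: [0.527, -0.471, 0.527, 0.471]
ft_force: [1.8, 1.3, -0.1]
grip_width: 0.0651
```

```bash
python3 go.py .634 .035 .2 -6.2
```

```text
t 1.1 pos [0.4936 0.2097 0.2152] jawyaw 173.55 toolx [-0.0004 -0.0001 -1.    ] q [ 0.7043  0.2567 -0.2508 -0.0002 -1.0636 -0.8168] w 0.06509926424133092 f [ 1.7834  1.2761 -0.1063]
dx 1.52 dy -15.92 dz -15.79 turn -0.2 (alt 179.8)
```

>>> arm_command(increments=[{"hand": 6.5, "dx": 0.4, "dy": -2.8, "dz": -2.8}, {"hand": 6.5, "dx": 0.8, "dy": -5.4, "dz": -5.4}, {"hand": 6.5, "dx": 1.2, "dy": -8.0, "dz": -8.0}, {"hand": 6.5, "dx": 1.5, "dy": -10.5, "dz": -10.5}, {"hand": 6.5, "dx": 1.5, "dy": -13, "dz": -13}, {"hand": 6.5, "dx": 1.5, "dy": -14.8, "dz": -14.8}, {"hand": 6.5, "dx": 1.5, "dy": -15.7, "dz": -15.6}, {"hand": 6.5, "dx": 1.5, "dy": -15.7, "dz": -15.6}, {"hand": 6.5, "dx": 1.5, "dy": -15.7, "dz": -15.6}])

```text
invalid input
```

```bash
python3 go.py .634 .035 .0705 -6.2; python3 - <<'E'
from h import *
d={}
for n in("top","side"):
    im,_=r.read_camera(n); cv2.imwrite(f"pics/{n}1.png",im)
E
```

```text
t 1.1 pos [0.4936 0.2097 0.2152] jawyaw 173.55 toolx [-0.0004 -0.0001 -1.    ] q [ 0.7043  0.2567 -0.2508 -0.0002 -1.0636 -0.8168] w 0.06509926424133092 f [ 1.7834  1.2761 -0.1063]
dx 14.47 dy -15.92 dz -15.78 turn -0.2 (alt 179.8)
```

View pics/side1.png

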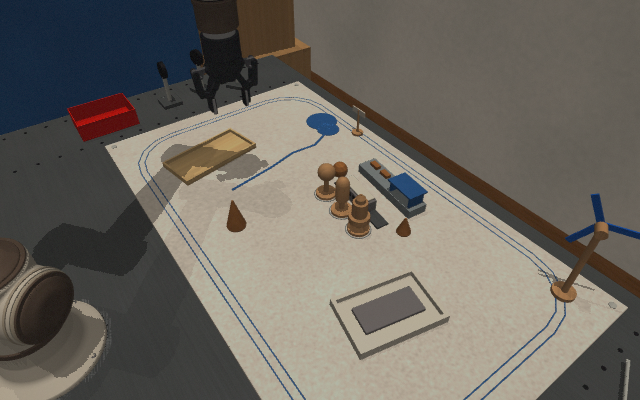

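The move was refused, presumably because every row needs all its keys. The picture shows the gripper above the tray at (235,80) and the scene unchanged.

>>> arm_command(increments=[{"hand": 6.5, "dx": 0.4, "dy": -2.8, "dz": -2.8, "turn": 0}, {"hand": 6.5, "dx": 0.8, "dy": -5.4, "dz": -5.4, "turn": 0}, {"hand": 6.5, "dx": 1.2, "dy": -8.0, "dz": -8.0, "turn": 0}, {"hand": 6.5, "dx": 1.5, "dy": -10.5, "dz": -10.5, "turn": 0}, {"hand": 6.5, "dx": 1.5, "dy": -13, "dz": -13, "turn": 0}, {"hand": 6.5, "dx": 1.5, "dy": -14.8, "dz": -14.8, "turn": 0}, {"hand": 6.5, "dx": 1.5, "dy": -15.7, "dz": -15.6, "turn": 0}, {"hand": 6.5, "dx": 1.5, "dy": -15.7, "dz": -15.6, "turn": 0}, {"hand": 6.5, "dx": 1.5, "dy": -15.7, "dz": -15.6, "turn": 0}])

```text
t: 1.95
tool_pos: [0.6318, 0.0399, 0.1998]
ee_rot: [0.526, -0.472, 0.527, 0.473]
ft_force: [0.4, -0.0, 0.9]
grip_width: 0.065
```

```bash
python3 go.py .634 .035 .0705 -6.2
```

```text
t 1.95 pos [0.6318 0.0399 0.1998] jawyaw 173.79 toolx [-0.0014  0.0001 -1.    ] q [ 0.318   0.4295 -0.0314 -0.0006 -1.1112 -0.4261] w 0.06502026042809736 f [ 0.3803 -0.0166  0.881 ]
dx 12.93 dy -0.29 dz -0.46 turn -0.0 (alt 180.0)
```

>>> arm_command(increments=[{"hand": 6.5, "dx": 2, "dy": -0.3, "dz": -0.4, "turn": 0}, {"hand": 6.5, "dx": 5, "dy": -0.3, "dz": -0.4, "turn": 0}, {"hand": 6.5, "dx": 8, "dy": -0.3, "dz": -0.4, "turn": 0}, {"hand": 6.5, "dx": 10.5, "dy": -0.3, "dz": -0.4, "turn": 0}, {"hand": 6.5, "dx": 12, "dy": -0.3, "dz": -0.4, "turn": 0}, {"hand": 6.5, "dx": 13, "dy": -0.3, "dz": -0.4, "turn": 0}, {"hand": 6.5, "dx": 13.2, "dy": -0.3, "dz": -0.4, "turn": 0}, {"hand": 6.5, "dx": 13.2, "dy": -0.3, "dz": -0.4, "turn": 0}])

```text
t: 2.62
tool_pos: [0.6345, 0.0364, 0.0686]
ee_rot: [0.526, -0.473, 0.526, 0.473]
ft_force: [0.1, 0.4, 0.8]
grip_width: 0.0649
```

```bash
python3 go.py .634 .035 .068 -6.2; python3 - <<'E'
from h import *
for n in("top","side"):
    im,_=r.read_camera(n); 
    im=im[100:250,270:470] if n=='top' else im[90:250,270:450]
    cv2.imwrite(f"pics/{n}2.png",cv2.resize(cv2.convertScaleAbs(im,alpha=1.6),None,fx=3.5,fy=3.5))
E
```

```text
t 2.62 pos [0.6345 0.0364 0.0686] jawyaw 173.91 toolx [-0.0002 -0.0002 -1.    ] q [ 0.3115  0.5642 -0.1701  0.0001 -0.8368 -0.4178] w 0.06490801421143337 f [0.0758 0.3607 0.8054]
dx 0.06 dy 0.03 dz -0.14 turn 0.1 (alt -179.9)
```

View pics/side2.png

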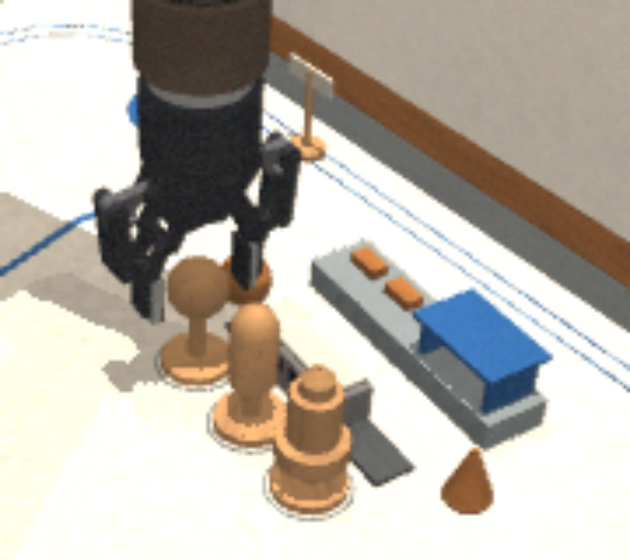

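View pics/top2.png

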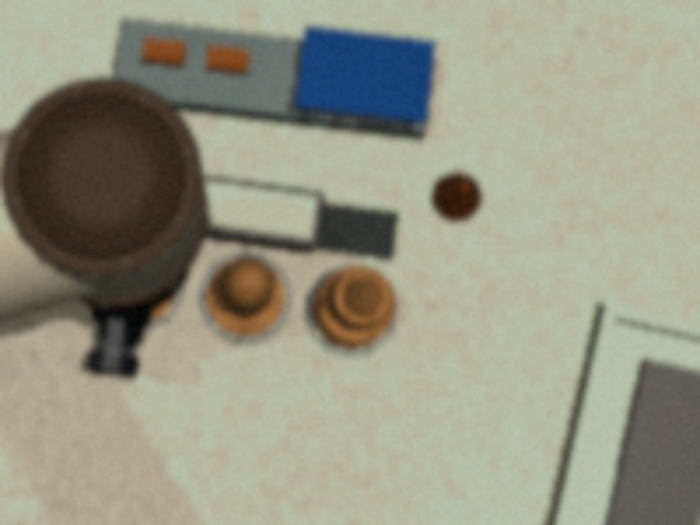

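The jaws straddle the ball at about (195,290) in the side view, so I'm closing.

>>> arm_command(increments=[{"hand": 3.0, "dx": 0, "dy": 0, "dz": -0.1, "turn": 0}, {"hand": 3.0, "dx": 0, "dy": 0, "dz": -0.1, "turn": 0}, {"hand": 3.0, "dx": 0, "dy": 0, "dz": -0.1, "turn": 0}, {"hand": 3.0, "dx": 0, "dy": 0, "dz": -0.1, "turn": 0}, {"hand": 3.0, "dx": 0, "dy": 0, "dz": -0.1, "turn": 0}, {"hand": 3.0, "dx": 0, "dy": 0, "dz": -0.1, "turn": 0}])

```text
t: 3.22
tool_pos: [0.6354, 0.0344, 0.0702]
ee_rot: [0.527, -0.473, 0.525, 0.472]
ft_force: [-1.6, 0.4, 5.5]
grip_width: 0.0394
```

```bash
python3 go.py .634 .035 .18 -6.2
```

```text
t 3.22 pos [0.6354 0.0344 0.0702] jawyaw 173.84 toolx [ 0.0023  0.0003 -1.    ] q [ 0.3082  0.5623 -0.1689  0.0006 -0.8373 -0.4161] w 0.039376942013036265 f [-1.5559  0.4398  5.5463]
dx -10.98 dy 0.12 dz 0.05 turn 0.0 (alt -180.0)
```

>>> arm_command(increments=[{"hand": 5.5, "dx": 0, "dy": 0, "dz": 0, "turn": 0}, {"hand": 5.5, "dx": 0, "dy": 0, "dz": 0, "turn": 0}, {"hand": 5.5, "dx": 0, "dy": 0, "dz": 0, "turn": 0}, {"hand": 5.5, "dx": 0, "dy": 0, "dz": 0, "turn": 0}])

```text
t: 3.55
tool_pos: [0.6344, 0.0343, 0.0681]
ee_rot: [0.526, -0.472, 0.526, 0.472]
ft_force: [-0.1, 0.6, 0.3]
grip_width: 0.055
```

```bash
python3 go.py .634 .035 .065 -6.2; python3 - <<'E'
from h import *
for n in("side",):
    im,_=r.read_camera(n); 
    im=im[90:250,270:450]
    cv2.imwrite(f"pics/{n}3.png",cv2.resize(cv2.convertScaleAbs(im,alpha=1.6),None,fx=3.5,fy=3.5))
E
```

```text
t 3.55 pos [0.6344 0.0343 0.0681] jawyaw 173.81 toolx [-0.0006 -0.0001 -1.    ] q [ 0.3082  0.5647 -0.1706 -0.0001 -0.8361 -0.4161] w 0.05502003582132404 f [-0.0753  0.6453  0.3401]
dx 0.31 dy 0.05 dz 0.07 turn 0.0 (alt -180.0)
```

View pics/side3.png

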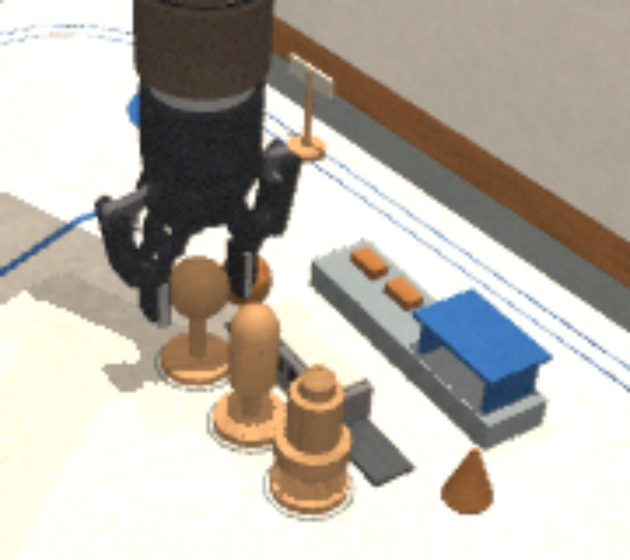

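>>> arm_command(increments=[{"hand": 5.5, "dx": 0.2, "dy": 0, "dz": 0, "turn": 0}, {"hand": 5.5, "dx": 0.3, "dy": 0, "dz": 0, "turn": 0}, {"hand": 3.8, "dx": 0.3, "dy": 0, "dz": 0, "turn": 0}, {"hand": 3.8, "dx": 0.3, "dy": 0, "dz": 0, "turn": 0}, {"hand": 3.8, "dx": 0.3, "dy": 0, "dz": 0, "turn": 0}, {"hand": 3.8, "dx": 0.3, "dy": 0, "dz": 0, "turn": 0}, {"hand": 3.8, "dx": 0.3, "dy": 0, "dz": 0, "turn": 0}])

```text
t: 4.18
tool_pos: [0.6346, 0.0344, 0.0655]
ee_rot: [0.526, -0.472, 0.526, 0.472]
ft_force: [1.0, -0.0, -0.7]
grip_width: 0.0397
```

```bash
python3 go.py .634 .035 .18 -6.2
```

```text
t 4.18 pos [0.6346 0.0344 0.0655] jawyaw 173.82 toolx [-0.  0. -1.] q [ 0.3083  0.568  -0.1727 -0.     -0.8301 -0.4161] w 0.03965568652125433 f [ 1.0292 -0.004  -0.6977]
dx -11.45 dy 0.07 dz 0.05 turn 0.0 (alt -180.0)
```

>>> arm_command(increments=[{"hand": 3.0, "dx": -0.5, "dy": 0, "dz": 0, "turn": 0}, {"hand": 3.0, "dx": -1.5, "dy": 0, "dz": 0, "turn": 0}, {"hand": 3.0, "dx": -3, "dy": 0, "dz": 0, "turn": 0}, {"hand": 3.0, "dx": -4.5, "dy": 0, "dz": 0, "turn": 0}, {"hand": 3.0, "dx": -6, "dy": 0, "dz": 0, "turn": 0}, {"hand": 3.0, "dx": -7.5, "dy": 0, "dz": 0, "turn": 0}, {"hand": 3.0, "dx": -8, "dy": 0, "dz": 0, "turn": 0}])

```text
t: 4.77
tool_pos: [0.6362, 0.0346, 0.1493]
ee_rot: [0.528, -0.474, 0.524, 0.471]
ft_force: [0.7, 0.5, -0.6]
grip_width: 0.039
```

```bash
python3 - <<'E'
from go import *
c=np.array([.4748,.332]); u=np.array([np.cos(np.radians(10.8)),np.sin(np.radians(10.8))])
for k in(-.068,0,.068): print(k,c+k*u)
for n in("side",):
    im,_=r.read_camera(n); 
    im=im[60:250,200:450]
    cv2.imwrite(f"pics/{n}4.png",cv2.resize(cv2.convertScaleAbs(im,alpha=1.6),None,fx=2.5,fy=2.5))
s=c-.068*u
plan(s[0],s[1],.16,100.8)
E
```

```text
-0.068 [0.408  0.3193]
0 [0.4748 0.332 ]
0.068 [0.5416 0.3447]
t 4.82 pos [0.6361 0.0347 0.1491] jawyaw 173.85 toolx [ 0.0058  0.0011 -1.    ] q [ 0.3083  0.4768 -0.0908  0.0009 -0.9973 -0.4161] w 0.03958946745893152 f [-0.4904  0.583   0.571 ]
dx -1.19 dy 25.72 dz 25.85 turn 73.1 (alt -106.9)
```

View pics/side4.png

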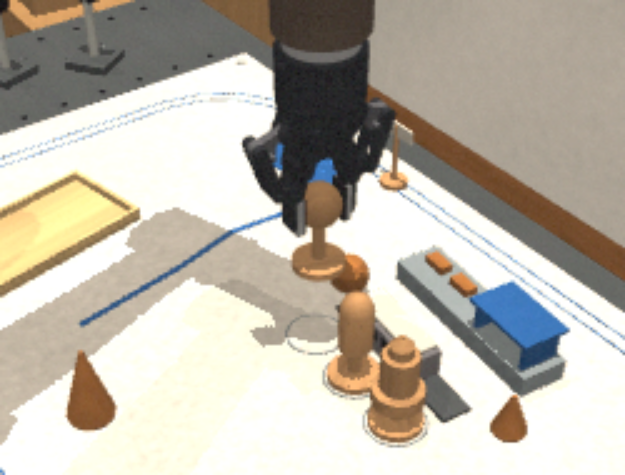

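The ball tree hangs upright between the pads at (320,205) and its ring is empty. I'm carrying it to the near tray slot.

>>> arm_command(increments=[{"hand": 3.0, "dx": -1.2, "dy": 1, "dz": 1, "turn": 3}, {"hand": 3.0, "dx": -1.2, "dy": 3, "dz": 3, "turn": 8}, {"hand": 3.0, "dx": -1.2, "dy": 5.5, "dz": 5.5, "turn": 15}, {"hand": 3.0, "dx": -1.2, "dy": 8, "dz": 8, "turn": 22}, {"hand": 3.0, "dx": -1.2, "dy": 10.5, "dz": 10.5, "turn": 29}, {"hand": 3.0, "dx": -1.2, "dy": 13, "dz": 13, "turn": 36}, {"hand": 3.0, "dx": -1.2, "dy": 15.5, "dz": 15.5, "turn": 43}, {"hand": 3.0, "dx": -1.2, "dy": 18, "dz": 18, "turn": 50}, {"hand": 3.0, "dx": -1.2, "dy": 20.5, "dz": 20.5, "turn": 57}, {"hand": 3.0, "dx": -1.2, "dy": 23, "dz": 23, "turn": 64}, {"hand": 3.0, "dx": -1.2, "dy": 25, "dz": 25, "turn": 70}, {"hand": 3.0, "dx": -1.2, "dy": 25.7, "dz": 25.8, "turn": 73}])

```text
t: 5.82
tool_pos: [0.4046, 0.3207, 0.1573]
ee_rot: [0.704, -0.066, 0.704, 0.066]
ft_force: [-1.0, -0.5, -0.8]
grip_width: 0.0394
```

```bash
python3 go.py .408 .3193 .0725 100.8
```

```text
t 5.82 pos [0.4046 0.3207 0.1573] jawyaw 100.71 toolx [-0.0004  0.0003 -1.    ] q [ 0.9847  0.2835 -0.3772 -0.0007 -0.9101 -2.3682] w 0.0394016291617778 f [-1.0311 -0.5422 -0.7706]
dx 8.48 dy -0.21 dz 0.31 turn -0.1 (alt 179.9)
```

>>> arm_command(increments=[{"hand": 3.0, "dx": 1.5, "dy": -0.2, "dz": 0.3, "turn": 0}, {"hand": 3.0, "dx": 3.5, "dy": -0.2, "dz": 0.3, "turn": 0}, {"hand": 3.0, "dx": 5.5, "dy": -0.2, "dz": 0.3, "turn": 0}, {"hand": 3.0, "dx": 7, "dy": -0.2, "dz": 0.3, "turn": 0}, {"hand": 3.0, "dx": 8, "dy": -0.2, "dz": 0.3, "turn": 0}, {"hand": 3.0, "dx": 8.4, "dy": -0.2, "dz": 0.3, "turn": 0}, {"hand": 3.0, "dx": 8.4, "dy": -0.2, "dz": 0.3, "turn": 0}, {"hand": 3.0, "dx": 8.4, "dy": -0.2, "dz": 0.3, "turn": 0}])

```text
t: 6.48
tool_pos: [0.4105, 0.3174, 0.0739]
ee_rot: [0.704, -0.067, 0.704, 0.067]
ft_force: [-0.3, 0.0, -0.1]
grip_width: 0.0395
```

```bash
python3 go.py .408 .3193 .071 100.8
```

```text
t 6.48 pos [0.4105 0.3174 0.0739] jawyaw 100.84 toolx [ 0.0006  0.0004 -1.    ] q [ 0.9713  0.3988 -0.4646  0.0004 -0.7067 -2.3533] w 0.03953688878304575 f [-0.2962  0.0027 -0.1023]
dx 0.29 dy 0.23 dz -0.21 turn 0.0 (alt -180.0)
```

>>> arm_command(increments=[{"hand": 3.0, "dx": 0.2, "dy": 0.2, "dz": -0.2, "turn": 0}, {"hand": 3.0, "dx": 0.3, "dy": 0.2, "dz": -0.2, "turn": 0}, {"hand": 3.0, "dx": 0.3, "dy": 0.2, "dz": -0.2, "turn": 0}])

```text
t: 6.73
tool_pos: [0.4079, 0.319, 0.071]
ee_rot: [0.704, -0.066, 0.704, 0.067]
ft_force: [0.5, -0.2, -0.7]
grip_width: 0.0395
```

```bash
python3 go.py .408 .3193 .071 100.8
```

```text
t 6.73 pos [0.4079 0.319  0.071 ] jawyaw 100.83 toolx [ 0.0005  0.0008 -1.    ] q [ 0.9774  0.4016 -0.4701 -0.0001 -0.6981 -2.3591] w 0.03951189781540383 f [ 0.4957 -0.1722 -0.7314]
dx -0.00 dy 0.03 dz 0.02 turn 0.0 (alt -180.0)
```

Now release it, then rise.

>>> arm_command(increments=[{"hand": 6.0, "dx": 0, "dy": 0, "dz": 0, "turn": 0}, {"hand": 6.0, "dx": 0, "dy": 0, "dz": 0, "turn": 0}, {"hand": 6.0, "dx": 0, "dy": 0, "dz": 0, "turn": 0}, {"hand": 6.0, "dx": 0, "dy": 0, "dz": 0, "turn": 0}, {"hand": 6.0, "dx": 0, "dy": 0, "dz": 0, "turn": 0}, {"hand": 6.0, "dx": -1.5, "dy": 0, "dz": 0, "turn": 0}, {"hand": 6.0, "dx": -4, "dy": 0, "dz": 0, "turn": 0}, {"hand": 6.0, "dx": -7, "dy": 0, "dz": 0, "turn": 0}, {"hand": 6.0, "dx": -9.5, "dy": 0, "dz": 0, "turn": 0}, {"hand": 6.0, "dx": -11, "dy": 0, "dz": 0, "turn": 0}, {"hand": 6.0, "dx": -11, "dy": 0, "dz": 0, "turn": 0}])

```text
t: 7.65
tool_pos: [0.4094, 0.3204, 0.1846]
ee_rot: [0.706, -0.065, 0.702, 0.069]
ft_force: [0.5, 0.4, 1.1]
grip_width: 0.0599
```

```bash
python3 go.py .627 -.032 .18 -6.2;  python3 - <<'E'
from h import *
for n in("side",):
    im,_=r.read_camera(n); 
    im=im[60:260,130:450]
    cv2.imwrite(f"pics/{n}5.png",cv2.resize(cv2.convertScaleAbs(im,alpha=1.6),None,fx=2.5,fy=2.5))
E
```

```text
t 7.65 pos [0.4094 0.3204 0.1846] jawyaw 100.87 toolx [ 0.0055  0.0063 -1.    ] q [ 0.9772  0.2551 -0.339   0.0013 -0.9683 -2.3591] w 0.059885789376836 f [0.5352 0.4049 1.1046]
dx 0.36 dy -38.71 dz 14.73 turn -72.9 (alt 107.1)
```

View pics/side5.png

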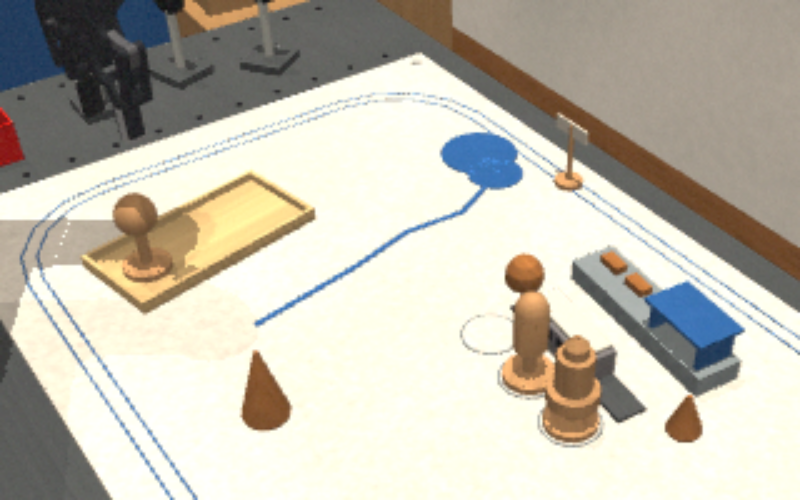

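The ball tree stands in the tray at (140,240) but appears to lean. I'll compare that with how a true vertical projects.

```bash
python3 - <<'E'
from h import *
for n in("side","top"):
    im,d=r.read_camera(n)
    for b in((.408,.3193,.015),):
        p=proj(n,[b,(b[0],b[1],b[2]+.066),(b[0],b[1],b[2]+.087)]); print(n,p)
        for q,c in zip(p,((0,0,255),(0,255,0),(255,0,0))): cv2.circle(im,tuple(np.round(q).astype(int)),2,c,-1)
        u,v=p[0].astype(int); cv2.imwrite(f'pics/{n}6.png',cv2.resize(im[v-55:v+45,max(u-60,0):u+60],None,fx=5,fy=5))
E
```

```text
side [[188.462743   166.41719348]
 [183.20034497 145.30455435]
 [181.43511068 138.22246854]]
top [[177.43691608 278.55342739]
 [168.03962166 281.09098567]
 [164.79676606 281.96665633]]
```

View pics/side6.png

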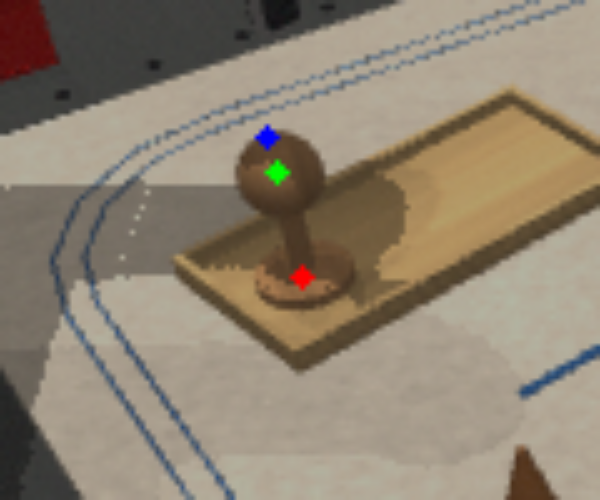

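It stands upright where intended: the projected axis points fall on the tree. Next is the poplar.

>>> arm_command(increments=[{"hand": 6.0, "dx": 0, "dy": -2, "dz": 0.8, "turn": -4}, {"hand": 6.0, "dx": 0, "dy": -5.5, "dz": 2.1, "turn": -11}, {"hand": 6.0, "dx": 0, "dy": -9, "dz": 3.5, "turn": -18}, {"hand": 6.0, "dx": 0, "dy": -12.5, "dz": 4.8, "turn": -25}, {"hand": 6.0, "dx": 0, "dy": -16, "dz": 6.1, "turn": -32}, {"hand": 6.0, "dx": 0, "dy": -19.5, "dz": 7.4, "turn": -39}, {"hand": 6.0, "dx": 0, "dy": -23, "dz": 8.8, "turn": -46}, {"hand": 6.0, "dx": 0, "dy": -26.5, "dz": 10.1, "turn": -53}, {"hand": 6.0, "dx": 0, "dy": -30, "dz": 11.4, "turn": -60}, {"hand": 6.0, "dx": 0, "dy": -33.5, "dz": 12.7, "turn": -66}, {"hand": 6.0, "dx": 0, "dy": -37, "dz": 14, "turn": -71}, {"hand": 6.0, "dx": 0, "dy": -38.7, "dz": 14.7, "turn": -73}])

```text
t: 8.8
tool_pos: [0.6255, -0.0374, 0.178]
ee_rot: [0.524, -0.472, 0.527, 0.473]
ft_force: [0.3, 0.5, -0.0]
grip_width: 0.0604
```

>>> arm_command(increments=[{"hand": 6.0, "dx": 0, "dy": 0, "dz": 0, "turn": 0}, {"hand": 6.0, "dx": 0, "dy": 0, "dz": 0, "turn": 0}])

```text
t: 8.97
tool_pos: [0.6242, -0.0351, 0.1779]
ee_rot: [0.526, -0.47, 0.528, 0.472]
ft_force: [-0.5, 0.5, 0.6]
grip_width: 0.0599
```

```bash
python3 go.py .6275 -.032 .0655 -6.2
```

```text
t 8.97 pos [ 0.6242 -0.0351  0.1779] jawyaw 173.62 toolx [-0.0044 -0.0004 -1.    ] q [ 0.2021  0.4364 -0.0789 -0.0006 -1.0599 -0.3132] w 0.05988213049683387 f [-0.4963  0.5123  0.5682]
dx 11.24 dy -0.34 dz 0.35 turn -0.2 (alt 179.8)
```

>>> arm_command(increments=[{"hand": 6.0, "dx": 1.5, "dy": -0.3, "dz": 0.3, "turn": 0}, {"hand": 6.0, "dx": 4, "dy": -0.3, "dz": 0.3, "turn": 0}, {"hand": 6.0, "dx": 6.5, "dy": -0.3, "dz": 0.3, "turn": 0}, {"hand": 6.0, "dx": 9, "dy": -0.3, "dz": 0.3, "turn": 0}, {"hand": 6.0, "dx": 10.6, "dy": -0.3, "dz": 0.3, "turn": 0}, {"hand": 6.0, "dx": 11.2, "dy": -0.3, "dz": 0.3, "turn": 0}, {"hand": 6.0, "dx": 11.2, "dy": -0.3, "dz": 0.3, "turn": 0}, {"hand": 6.0, "dx": 11.2, "dy": -0.3, "dz": 0.3, "turn": 0}])

```text
t: 9.63
tool_pos: [0.6283, -0.0303, 0.0689]
ee_rot: [0.526, -0.473, 0.526, 0.473]
ft_force: [1.0, -0.5, 1.0]
grip_width: 0.0598
```

```bash
python3 go.py .6275 -.032 .0655 -6.2;  python3 - <<'E'
from h import *
for n in("side",):
    im,_=r.read_camera(n); 
    im=im[90:260,250:450]
    cv2.imwrite(f"pics/{n}7.png",cv2.resize(cv2.convertScaleAbs(im,alpha=1.6),None,fx=3.5,fy=3.5))
E
```

```text
t 9.63 pos [ 0.6283 -0.0303  0.0689] jawyaw 173.89 toolx [ 0.0001 -0.0003 -1.    ] q [ 0.2087  0.5549 -0.1878  0.0005 -0.828  -0.3156] w 0.0598189361656765 f [ 1.019  -0.5132  0.9983]
dx 0.34 dy 0.06 dz -0.17 turn 0.1 (alt -179.9)
```

View pics/side7.png

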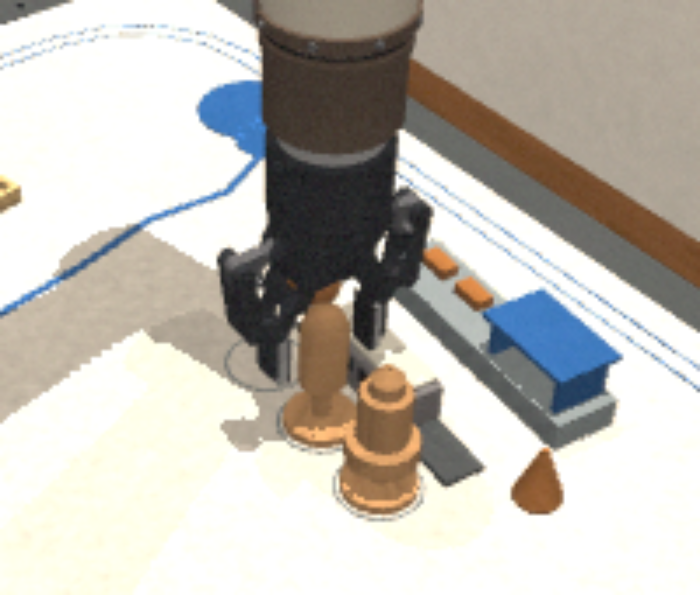

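The poplar is between the pads at (325,350), so I'm closing.

>>> arm_command(increments=[{"hand": 6.0, "dx": 0.2, "dy": 0, "dz": -0.2, "turn": 0}, {"hand": 2.5, "dx": 0.2, "dy": 0, "dz": -0.2, "turn": 0}, {"hand": 2.5, "dx": 0.2, "dy": 0, "dz": -0.2, "turn": 0}, {"hand": 2.5, "dx": 0.2, "dy": 0, "dz": -0.2, "turn": 0}, {"hand": 2.5, "dx": 0.2, "dy": 0, "dz": -0.2, "turn": 0}, {"hand": 2.5, "dx": 0.2, "dy": 0, "dz": -0.2, "turn": 0}, {"hand": 2.5, "dx": 0.2, "dy": 0, "dz": -0.2, "turn": 0}, {"hand": 2.5, "dx": 0.2, "dy": 0, "dz": -0.2, "turn": 0}])

```text
t: 10.35
tool_pos: [0.6285, -0.0332, 0.0674]
ee_rot: [0.526, -0.473, 0.526, 0.472]
ft_force: [-2.1, 0.0, 5.4]
grip_width: 0.0303
```

```bash
python3 go.py .6275 -.032 .15 -6.2
```

```text
t 10.35 pos [ 0.6285 -0.0332  0.0674] jawyaw 173.84 toolx [ 0.0012 -0.0001 -1.    ] q [ 0.2042  0.5565 -0.1891  0.0005 -0.824  -0.3121] w 0.030333994449299895 f [-2.0623  0.008   5.4414]
dx -8.26 dy 0.10 dz 0.11 turn 0.0 (alt -180.0)
```

>>> arm_command(increments=[{"hand": 2.0, "dx": -0.5, "dy": 0, "dz": 0, "turn": 0}, {"hand": 2.0, "dx": -1.5, "dy": 0, "dz": 0, "turn": 0}, {"hand": 2.0, "dx": -3.5, "dy": 0, "dz": 0, "turn": 0}, {"hand": 2.0, "dx": -6, "dy": 0, "dz": 0, "turn": 0}, {"hand": 2.0, "dx": -8.5, "dy": 0, "dz": 0, "turn": 0}, {"hand": 2.0, "dx": -10.5, "dy": 0, "dz": 0, "turn": 0}, {"hand": 2.0, "dx": -11, "dy": 0, "dz": 0, "turn": 0}, {"hand": 2.0, "dx": -11, "dy": 0, "dz": 0, "turn": 0}])

```text
t: 11.02
tool_pos: [0.6288, -0.033, 0.1785]
ee_rot: [0.527, -0.473, 0.525, 0.472]
ft_force: [-0.2, -0.0, -1.4]
grip_width: 0.0304
```

```bash
python3 go.py .4748 .332 .18 100.8;  python3 - <<'E'
from h import *
for n in("side",):
    im,_=r.read_camera(n); 
    im=im[60:260,230:450]
    cv2.imwrite(f"pics/{n}8.png",cv2.resize(cv2.convertScaleAbs(im,alpha=1.6),None,fx=2.5,fy=2.5))
E
```

```text
t 11.02 pos [ 0.6288 -0.033   0.1785] jawyaw 173.82 toolx [ 0.004   0.0009 -1.    ] q [ 0.2042  0.4392 -0.0729 -0.0001 -1.0547 -0.3121] w 0.03040727501231261 f [-0.2228 -0.0306 -1.352 ]
dx -0.18 dy 19.24 dz 34.63 turn 73.0 (alt -107.0)
```

View pics/side8.png

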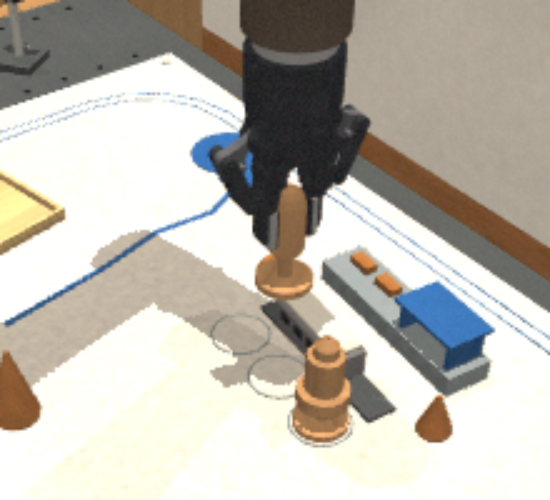

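The poplar is held upright at (290,240).

>>> arm_command(increments=[{"hand": 2.0, "dx": -0.2, "dy": 0.8, "dz": 1.4, "turn": 3}, {"hand": 2.0, "dx": -0.2, "dy": 2.2, "dz": 4, "turn": 9}, {"hand": 2.0, "dx": -0.2, "dy": 4, "dz": 7.2, "turn": 15}, {"hand": 2.0, "dx": -0.2, "dy": 5.8, "dz": 10.4, "turn": 22}, {"hand": 2.0, "dx": -0.2, "dy": 7.6, "dz": 13.7, "turn": 29}, {"hand": 2.0, "dx": -0.2, "dy": 9.4, "dz": 17, "turn": 36}, {"hand": 2.0, "dx": -0.2, "dy": 11.2, "dz": 20.2, "turn": 43}, {"hand": 2.0, "dx": -0.2, "dy": 13, "dz": 23.4, "turn": 50}, {"hand": 2.0, "dx": -0.2, "dy": 14.8, "dz": 26.7, "turn": 57}, {"hand": 2.0, "dx": -0.2, "dy": 16.6, "dz": 30, "turn": 64}, {"hand": 2.0, "dx": -0.2, "dy": 18.4, "dz": 33, "turn": 70}, {"hand": 2.0, "dx": -0.2, "dy": 19.2, "dz": 34.6, "turn": 73}])

```text
t: 12.07
tool_pos: [0.4718, 0.3339, 0.1762]
ee_rot: [0.703, -0.066, 0.705, 0.065]
ft_force: [0.1, -0.7, -0.7]
grip_width: 0.0306
```

>>> arm_command(increments=[{"hand": 2.0, "dx": 0, "dy": 0, "dz": 0, "turn": 0}, {"hand": 2.0, "dx": 0, "dy": 0, "dz": 0, "turn": 0}, {"hand": 2.0, "dx": 0, "dy": 0, "dz": 0, "turn": 0}])

```text
t: 12.32
tool_pos: [0.4738, 0.3305, 0.177]
ee_rot: [0.703, -0.068, 0.705, 0.066]
ft_force: [-0.4, -0.5, -0.9]
grip_width: 0.0301
```

```bash
python3 go.py .4748 .332 .0755 100.8
```

```text
t 12.32 pos [0.4738 0.3305 0.177 ] jawyaw 100.85 toolx [-0.0024 -0.0024 -1.    ] q [ 0.8892  0.3612 -0.2024 -0.0004 -1.0106 -2.2704] w 0.03014800134207433 f [-0.3961 -0.5162 -0.8738]
dx 10.15 dy 0.15 dz 0.15 turn 0.1 (alt -179.9)
```

>>> arm_command(increments=[{"hand": 2.0, "dx": 1.5, "dy": 0.1, "dz": 0.1, "turn": 0}, {"hand": 2.0, "dx": 4, "dy": 0.1, "dz": 0.1, "turn": 0}, {"hand": 2.0, "dx": 6.5, "dy": 0.1, "dz": 0.1, "turn": 0}, {"hand": 2.0, "dx": 8.5, "dy": 0.1, "dz": 0.1, "turn": 0}, {"hand": 2.0, "dx": 9.8, "dy": 0.1, "dz": 0.1, "turn": 0}, {"hand": 2.0, "dx": 10.1, "dy": 0.1, "dz": 0.1, "turn": 0}, {"hand": 2.0, "dx": 10.1, "dy": 0.1, "dz": 0.1, "turn": 0}, {"hand": 2.0, "dx": 10.1, "dy": 0.1, "dz": 0.1, "turn": 0}])

```text
t: 12.98
tool_pos: [0.4759, 0.3322, 0.078]
ee_rot: [0.704, -0.066, 0.704, 0.067]
ft_force: [1.0, 0.2, -0.1]
grip_width: 0.0306
```

```bash
python3 go.py .4748 .332 .073 100.8
```

```text
t 12.98 pos [0.4759 0.3322 0.078 ] jawyaw 100.78 toolx [ 0.0006  0.0003 -1.    ] q [ 0.8885  0.4765 -0.3077  0.0004 -0.786  -2.2715] w 0.030620987827102302 f [ 0.9576  0.1613 -0.1043]
dx 0.50 dy -0.00 dz -0.11 turn -0.0 (alt 180.0)
```

>>> arm_command(increments=[{"hand": 2.0, "dx": 0.3, "dy": 0, "dz": -0.1, "turn": 0}, {"hand": 2.0, "dx": 0.4, "dy": 0, "dz": -0.1, "turn": 0}, {"hand": 2.0, "dx": 0.4, "dy": 0, "dz": -0.1, "turn": 0}, {"hand": 2.0, "dx": 0.4, "dy": 0, "dz": -0.1, "turn": 0}])

```text
t: 13.32
tool_pos: [0.4743, 0.3327, 0.0741]
ee_rot: [0.704, -0.067, 0.704, 0.067]
ft_force: [-0.2, -0.0, 0.6]
grip_width: 0.0307
```

```bash
python3 go.py .4748 .332 .073 100.8
```

```text
t 13.32 pos [0.4743 0.3327 0.0741] jawyaw 100.84 toolx [ 0.0006  0.0007 -1.    ] q [ 0.8912  0.4802 -0.314   0.0001 -0.7757 -2.2729] w 0.030662580551330705 f [-0.2273 -0.0267  0.5735]
dx 0.11 dy -0.08 dz 0.04 turn 0.0 (alt -180.0)
```

>>> arm_command(increments=[{"hand": 2.0, "dx": 0.1, "dy": 0, "dz": 0, "turn": 0}, {"hand": 2.0, "dx": 0.1, "dy": 0, "dz": 0, "turn": 0}, {"hand": 5.5, "dx": 0.1, "dy": 0, "dz": 0, "turn": 0}, {"hand": 5.5, "dx": 0.1, "dy": 0, "dz": 0, "turn": 0}, {"hand": 5.5, "dx": 0.1, "dy": 0, "dz": 0, "turn": 0}, {"hand": 5.5, "dx": 0.1, "dy": 0, "dz": 0, "turn": 0}, {"hand": 5.5, "dx": 0.1, "dy": 0, "dz": 0, "turn": 0}, {"hand": 5.5, "dx": -1.5, "dy": 0, "dz": 0, "turn": 0}, {"hand": 5.5, "dx": -4, "dy": 0, "dz": 0, "turn": 0}, {"hand": 5.5, "dx": -7, "dy": 0, "dz": 0, "turn": 0}, {"hand": 5.5, "dx": -10, "dy": 0, "dz": 0, "turn": 0}, {"hand": 5.5, "dx": -11.5, "dy": 0, "dz": 0, "turn": 0}])

```text
t: 14.32
tool_pos: [0.4755, 0.3336, 0.1927]
ee_rot: [0.706, -0.066, 0.702, 0.068]
ft_force: [-0.6, 0.1, 0.5]
grip_width: 0.0552
```

```bash
python3 go.py .6207 -.0995 .185 -6.2;  python3 - <<'E'
from h import *
for n in("side",):
    im,_=r.read_camera(n); 
    im=im[60:260,130:450]
    cv2.imwrite(f"pics/{n}9.png",cv2.resize(cv2.convertScaleAbs(im,alpha=1.6),None,fx=2.5,fy=2.5))
E
```

```text
t 14.32 pos [0.4755 0.3336 0.1927] jawyaw 100.87 toolx [ 0.0048  0.0039 -1.    ] q [ 0.8911  0.347  -0.1813  0.0015 -1.0364 -2.273 ] w 0.055190917767026226 f [-0.6139  0.1077  0.5417]
dx 0.67 dy -45.27 dz 6.10 turn -72.9 (alt 107.1)
```

View pics/side9.png

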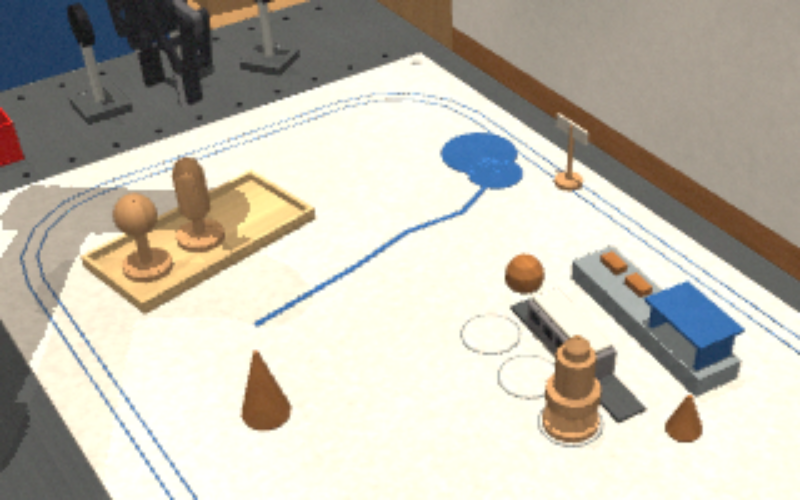

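The ball (145,240) and poplar (197,205) both stand in the tray. Next is the fir, at (572,390).

>>> arm_command(increments=[{"hand": 6.0, "dx": 0.3, "dy": -2, "dz": 0.3, "turn": -4}, {"hand": 6.0, "dx": 0.5, "dy": -6, "dz": 0.8, "turn": -11}, {"hand": 6.0, "dx": 0.6, "dy": -10, "dz": 1.3, "turn": -18}, {"hand": 6.0, "dx": 0.6, "dy": -14, "dz": 1.9, "turn": -25}, {"hand": 6.0, "dx": 0.6, "dy": -18, "dz": 2.4, "turn": -32}, {"hand": 6.0, "dx": 0.6, "dy": -22, "dz": 3, "turn": -39}, {"hand": 6.0, "dx": 0.6, "dy": -26, "dz": 3.5, "turn": -46}, {"hand": 6.0, "dx": 0.6, "dy": -30, "dz": 4, "turn": -53}, {"hand": 6.0, "dx": 0.6, "dy": -34, "dz": 4.6, "turn": -59}, {"hand": 6.0, "dx": 0.6, "dy": -38, "dz": 5.1, "turn": -65}, {"hand": 6.0, "dx": 0.6, "dy": -42, "dz": 5.6, "turn": -70}, {"hand": 6.0, "dx": 0.6, "dy": -45, "dz": 6.1, "turn": -73}])

```text
t: 15.37
tool_pos: [0.6168, -0.0948, 0.1824]
ee_rot: [0.525, -0.474, 0.525, 0.474]
ft_force: [0.5, 0.6, 1.3]
grip_width: 0.0601
```

>>> arm_command(increments=[{"hand": 6.0, "dx": 0, "dy": -0.2, "dz": 0, "turn": 0}, {"hand": 6.0, "dx": 0, "dy": -0.2, "dz": 0, "turn": 0}, {"hand": 6.0, "dx": 0, "dy": -0.2, "dz": 0, "turn": 0}])

```text
t: 15.62
tool_pos: [0.6184, -0.0935, 0.1819]
ee_rot: [0.526, -0.472, 0.527, 0.472]
ft_force: [-0.6, 0.6, -0.3]
grip_width: 0.0604
```

```bash
python3 go.py .6207 -.0995 .068 -6.2
```

```text
t 15.62 pos [ 0.6184 -0.0935  0.1819] jawyaw 173.75 toolx [-0.0011  0.0003 -1.    ] q [ 0.1082  0.4319 -0.0757 -0.0004 -1.0644 -0.2171] w 0.06040992582368135 f [-0.6442  0.6425 -0.2631]
dx 11.39 dy -0.30 dz -0.58 turn -0.1 (alt 179.9)
```

>>> arm_command(increments=[{"hand": 6.0, "dx": 1.5, "dy": -0.3, "dz": -0.5, "turn": 0}, {"hand": 6.0, "dx": 4, "dy": -0.3, "dz": -0.5, "turn": 0}, {"hand": 6.0, "dx": 6.5, "dy": -0.3, "dz": -0.5, "turn": 0}, {"hand": 6.0, "dx": 9, "dy": -0.3, "dz": -0.5, "turn": 0}, {"hand": 6.0, "dx": 10.7, "dy": -0.3, "dz": -0.5, "turn": 0}, {"hand": 6.0, "dx": 11.2, "dy": -0.3, "dz": -0.5, "turn": 0}, {"hand": 6.0, "dx": 11.2, "dy": -0.3, "dz": -0.5, "turn": 0}, {"hand": 6.0, "dx": 11.2, "dy": -0.3, "dz": -0.5, "turn": 0}])

```text
t: 16.28
tool_pos: [0.6219, -0.0976, 0.0715]
ee_rot: [0.526, -0.473, 0.526, 0.472]
ft_force: [0.2, -0.2, -0.6]
grip_width: 0.0602
```

```bash
python3 go.py .6207 -.0995 .069 -6.2;  python3 - <<'E'
from h import *
for n in("side",):
    im,_=r.read_camera(n); 
    im=im[90:260,280:450]
    cv2.imwrite(f"pics/{n}10.png",cv2.resize(cv2.convertScaleAbs(im,alpha=1.6),None,fx=3.5,fy=3.5))
E
```

```text
t 16.28 pos [ 0.6219 -0.0976  0.0715] jawyaw 173.93 toolx [ 0.0013 -0.0003 -1.    ] q [ 0.1013  0.5518 -0.1855  0.0006 -0.8323 -0.2076] w 0.06021424371185492 f [ 0.1993 -0.212  -0.6185]
dx 0.25 dy 0.09 dz -0.20 turn 0.1 (alt -179.9)
```

View pics/side10.png

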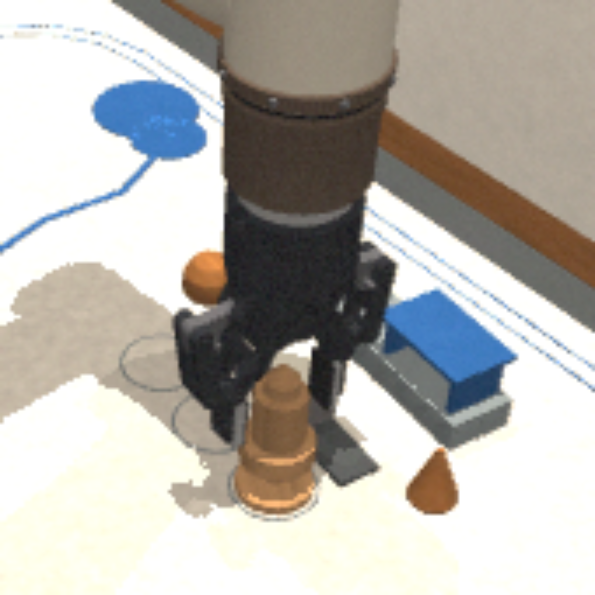

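>>> arm_command(increments=[{"hand": 6.0, "dx": 0.1, "dy": 0, "dz": -0.2, "turn": 0}, {"hand": 2.5, "dx": 0.1, "dy": 0, "dz": -0.2, "turn": 0}, {"hand": 2.5, "dx": 0.1, "dy": 0, "dz": -0.2, "turn": 0}, {"hand": 2.5, "dx": 0.1, "dy": 0, "dz": -0.2, "turn": 0}, {"hand": 2.5, "dx": 0.1, "dy": 0, "dz": -0.2, "turn": 0}, {"hand": 2.5, "dx": 0.1, "dy": 0, "dz": -0.2, "turn": 0}, {"hand": 2.5, "dx": 0.1, "dy": 0, "dz": -0.2, "turn": 0}, {"hand": 2.5, "dx": 0.1, "dy": 0, "dz": -0.2, "turn": 0}])

```text
t: 17.0
tool_pos: [0.6218, -0.1006, 0.0707]
ee_rot: [0.527, -0.473, 0.526, 0.472]
ft_force: [-0.3, 0.6, 5.3]
grip_width: 0.0326
```

```bash
python3 go.py .6207 -.0995 .18 -6.2
```

```text
t 17.0 pos [ 0.6218 -0.1006  0.0707] jawyaw 173.84 toolx [ 0.0018 -0.0004 -1.    ] q [ 0.0963  0.5531 -0.1856  0.0007 -0.8303 -0.2042] w 0.032581918981640284 f [-0.3313  0.5587  5.2512]
dx -10.93 dy 0.10 dz 0.10 turn 0.0 (alt -180.0)
```

>>> arm_command(increments=[{"hand": 2.5, "dx": -0.5, "dy": 0, "dz": 0, "turn": 0}, {"hand": 2.5, "dx": -1.5, "dy": 0, "dz": 0, "turn": 0}, {"hand": 2.5, "dx": -3.5, "dy": 0, "dz": 0, "turn": 0}, {"hand": 2.5, "dx": -6, "dy": 0, "dz": 0, "turn": 0}, {"hand": 2.5, "dx": -8.5, "dy": 0, "dz": 0, "turn": 0}, {"hand": 2.5, "dx": -10.5, "dy": 0, "dz": 0, "turn": 0}, {"hand": 2.5, "dx": -11.2, "dy": 0, "dz": 0, "turn": 0}, {"hand": 2.5, "dx": -11.2, "dy": 0, "dz": 0, "turn": 0}])

```text
t: 17.67
tool_pos: [0.6219, -0.1005, 0.1838]
ee_rot: [0.527, -0.473, 0.525, 0.471]
ft_force: [0.1, -0.2, -0.8]
grip_width: 0.0326
```

```bash
python3 go.py .5416 .3447 .18 100.8;  python3 - <<'E'
from h import *
for n in("side",):
    im,_=r.read_camera(n); 
    im=im[60:260,230:450]
    cv2.imwrite(f"pics/{n}11.png",cv2.resize(cv2.convertScaleAbs(im,alpha=1.6),None,fx=2.5,fy=2.5))
E
```

```text
t 17.67 pos [ 0.6219 -0.1005  0.1838] jawyaw 173.83 toolx [ 0.0044  0.0003 -1.    ] q [ 0.0964  0.4349 -0.0655  0.0001 -1.066  -0.2042] w 0.03255786515353075 f [ 0.0752 -0.2229 -0.8013]
dx 0.36 dy 12.77 dz 43.39 turn 73.0 (alt -107.0)
```

View pics/side11.png

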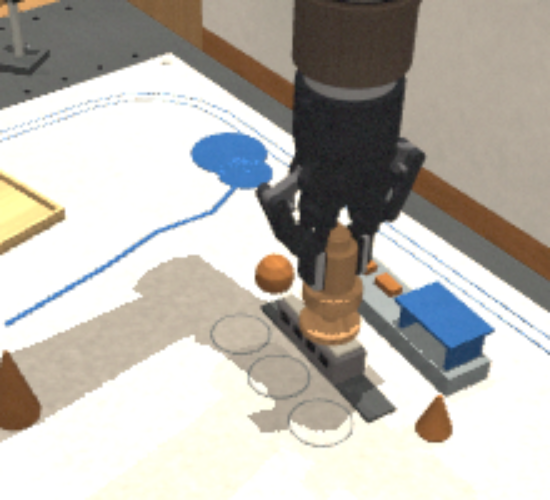

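The fir is held upright at (335,290). I'm carrying it to the far slot.

>>> arm_command(increments=[{"hand": 2.5, "dx": 0, "dy": 0.4, "dz": 1.4, "turn": 3}, {"hand": 2.5, "dx": 0, "dy": 1.2, "dz": 4, "turn": 9}, {"hand": 2.5, "dx": 0, "dy": 2.2, "dz": 7.5, "turn": 15}, {"hand": 2.5, "dx": 0, "dy": 3.2, "dz": 11, "turn": 21}, {"hand": 2.5, "dx": 0, "dy": 4.3, "dz": 14.6, "turn": 27}, {"hand": 2.5, "dx": 0, "dy": 5.4, "dz": 18.2, "turn": 33}, {"hand": 2.5, "dx": 0, "dy": 6.4, "dz": 21.8, "turn": 39}, {"hand": 2.5, "dx": 0, "dy": 7.5, "dz": 25.4, "turn": 45}, {"hand": 2.5, "dx": 0, "dy": 8.5, "dz": 29, "turn": 51}, {"hand": 2.5, "dx": 0, "dy": 9.6, "dz": 32.6, "turn": 57}, {"hand": 2.5, "dx": 0, "dy": 10.6, "dz": 36, "turn": 63}, {"hand": 2.5, "dx": 0, "dy": 11.5, "dz": 39, "turn": 68}])

```text
t: 18.72
tool_pos: [0.5469, 0.3012, 0.179]
ee_rot: [0.699, -0.097, 0.702, 0.095]
ft_force: [0.6, 0.6, -0.7]
grip_width: 0.0326
```

```bash
python3 go.py .5416 .3447 .16 100.8
```

```text
t 18.72 pos [0.5469 0.3012 0.179 ] jawyaw 105.58 toolx [-0.0037 -0.0025 -1.    ] q [ 0.7618  0.4341 -0.0798 -0.0009 -1.0613 -2.0603] w 0.03257426400675962 f [ 0.6448  0.6447 -0.6516]
dx 1.89 dy 4.34 dz 0.67 turn 4.8 (alt -175.2)
```

>>> arm_command(increments=[{"hand": 2.5, "dx": 0, "dy": 2, "dz": 0.3, "turn": 3}, {"hand": 2.5, "dx": 0, "dy": 3.4, "dz": 0.5, "turn": 5}, {"hand": 2.5, "dx": 0, "dy": 4, "dz": 0.6, "turn": 5}, {"hand": 2.5, "dx": 0, "dy": 4.1, "dz": 0.6, "turn": 5}, {"hand": 2.5, "dx": 1.5, "dy": 4.1, "dz": 0.6, "turn": 5}, {"hand": 2.5, "dx": 3.5, "dy": 4.1, "dz": 0.6, "turn": 5}, {"hand": 2.5, "dx": 6, "dy": 4.1, "dz": 0.6, "turn": 5}, {"hand": 2.5, "dx": 8, "dy": 4.1, "dz": 0.6, "turn": 5}, {"hand": 2.5, "dx": 9.5, "dy": 4.1, "dz": 0.6, "turn": 5}, {"hand": 2.5, "dx": 9.9, "dy": 4.1, "dz": 0.6, "turn": 5}, {"hand": 2.5, "dx": 9.9, "dy": 4.1, "dz": 0.6, "turn": 5}, {"hand": 2.5, "dx": 9.9, "dy": 4.1, "dz": 0.6, "turn": 5}])

```text
t: 19.72
tool_pos: [0.5438, 0.3401, 0.0829]
ee_rot: [0.704, -0.067, 0.704, 0.067]
ft_force: [-0.6, -0.4, -0.1]
grip_width: 0.0323
```

```bash
python3 go.py .5416 .3447 .0765 100.8
```

```text
t 19.72 pos [0.5438 0.3401 0.0829] jawyaw 100.81 toolx [ 0.0004 -0.0002 -1.    ] q [ 0.8109  0.5554 -0.1425  0.0005 -0.8727 -2.1934] w 0.03228597558879076 f [-0.572  -0.3534 -0.1203]
dx 0.64 dy 0.49 dz -0.13 turn 0.0 (alt -180.0)
```

>>> arm_command(increments=[{"hand": 2.5, "dx": 0.1, "dy": 0.4, "dz": -0.1, "turn": 0}, {"hand": 2.5, "dx": 0.4, "dy": 0.5, "dz": -0.1, "turn": 0}, {"hand": 2.5, "dx": 0.6, "dy": 0.5, "dz": -0.1, "turn": 0}, {"hand": 2.5, "dx": 0.6, "dy": 0.5, "dz": -0.1, "turn": 0}, {"hand": 2.5, "dx": 0.6, "dy": 0.5, "dz": -0.1, "turn": 0}])

```text
t: 20.13
tool_pos: [0.5413, 0.3455, 0.0767]
ee_rot: [0.704, -0.067, 0.704, 0.067]
ft_force: [-0.5, 0.8, -0.6]
grip_width: 0.0329
```

```bash
python3 go.py .5416 .3447 .076 100.8
```

```text
t 20.13 pos [0.5413 0.3455 0.0767] jawyaw 100.84 toolx [ 0.0001  0.0001 -1.    ] q [ 0.8196  0.5637 -0.1456  0.     -0.8613 -2.2013] w 0.03291204082160422 f [-0.5156  0.7569 -0.5991]
dx 0.07 dy -0.08 dz 0.02 turn 0.0 (alt -180.0)
```

>>> arm_command(increments=[{"hand": 2.5, "dx": 0.1, "dy": 0, "dz": 0, "turn": 0}, {"hand": 5.5, "dx": 0.1, "dy": 0, "dz": 0, "turn": 0}, {"hand": 5.5, "dx": 0.1, "dy": 0, "dz": 0, "turn": 0}, {"hand": 5.5, "dx": 0.1, "dy": 0, "dz": 0, "turn": 0}, {"hand": 5.5, "dx": 0.1, "dy": 0, "dz": 0, "turn": 0}, {"hand": 5.5, "dx": 0.1, "dy": 0, "dz": 0, "turn": 0}, {"hand": 5.5, "dx": -1.5, "dy": 0, "dz": 0, "turn": 0}, {"hand": 5.5, "dx": -4, "dy": 0, "dz": 0, "turn": 0}, {"hand": 5.5, "dx": -7, "dy": 0, "dz": 0, "turn": 0}, {"hand": 5.5, "dx": -9, "dy": 0, "dz": 0, "turn": 0}, {"hand": 5.5, "dx": -9.5, "dy": 0, "dz": 0, "turn": 0}, {"hand": 5.5, "dx": -9.5, "dy": 0, "dz": 0, "turn": 0}])

```text
t: 21.13
tool_pos: [0.5421, 0.3461, 0.1737]
ee_rot: [0.705, -0.066, 0.703, 0.068]
ft_force: [0.9, 0.4, -0.6]
grip_width: 0.055
```

```bash
python3 go.py .679 -.0275 .16 -6.5;  python3 - <<'E'
from h import *
im,d=r.read_camera("side"); cv2.imwrite("pics/side12.png",cv2.resize(cv2.convertScaleAbs(im[60:260,130:450],alpha=1.6),None,fx=2.5,fy=2.5))
im,d=r.read_camera("top"); cv2.imwrite("pics/top12.png",cv2.resize(cv2.convertScaleAbs(im[90:300,130:510],alpha=1.6),None,fx=2.1,fy=2.1)); np.save('top12.npy',d)
X=world('top',d).reshape(-1,3); m=(np.hypot(X[:,0]-.679,X[:,1]+.0274)<.06)&(X[:,2]>.042)&(X[:,2]<.056)
print(m.sum(),cv2.minAreaRect(X[m][:,:2].astype(np.float32)))
E
```

```text
t 21.13 pos [0.5421 0.3461 0.1737] jawyaw 100.83 toolx [ 0.0032  0.0032 -1.    ] q [ 0.8194  0.4646 -0.0435  0.0002 -1.0582 -2.2013] w 0.054989375819673794 f [ 0.8985  0.3591 -0.6216]
dx 1.30 dy -39.27 dz 6.43 turn -72.7 (alt 107.3)
689 ((0.6785224080085754, -0.027724996209144592), (0.09949146956205368, 0.03620343282818794), 83.54978942871094)
```

View pics/side12.png

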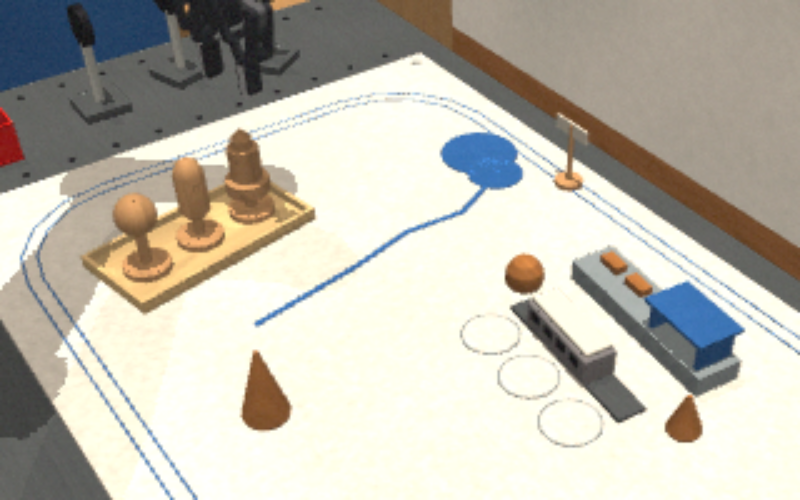

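View pics/top12.png

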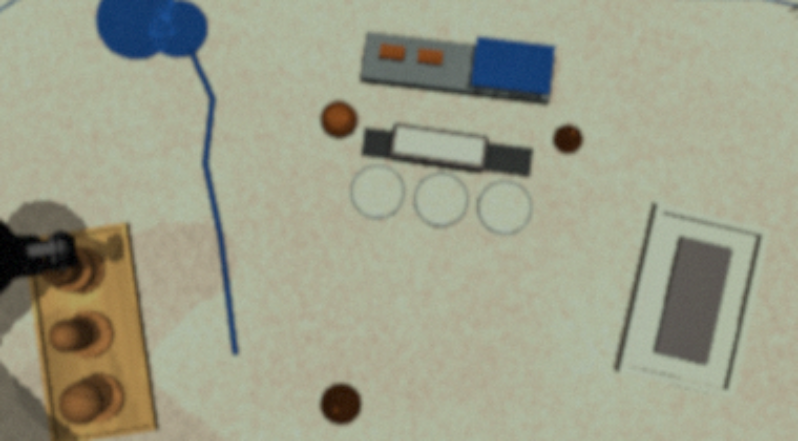

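All three trees stand in the tray at (82,400), (80,333) and (75,265), the rings are free and the wagon hasn't moved. I'll check the ring centres, then move to the wagon.

>>> arm_command(increments=[{"hand": 6.0, "dx": 0, "dy": -2, "dz": 0.3, "turn": -4}, {"hand": 6.0, "dx": 0, "dy": -5.5, "dz": 0.9, "turn": -11}, {"hand": 6.0, "dx": 0, "dy": -9, "dz": 1.5, "turn": -18}, {"hand": 6.0, "dx": 0, "dy": -12.5, "dz": 2, "turn": -25}, {"hand": 6.0, "dx": 0, "dy": -16, "dz": 2.6, "turn": -32}, {"hand": 6.0, "dx": 0, "dy": -19.5, "dz": 3.2, "turn": -39}, {"hand": 6.0, "dx": 0, "dy": -23, "dz": 3.8, "turn": -46}, {"hand": 6.0, "dx": 0, "dy": -26.5, "dz": 4.3, "turn": -53}, {"hand": 6.0, "dx": 0, "dy": -30, "dz": 4.9, "turn": -59}, {"hand": 6.0, "dx": 0, "dy": -33.5, "dz": 5.5, "turn": -65}, {"hand": 6.0, "dx": 0, "dy": -37, "dz": 6.1, "turn": -70}, {"hand": 6.0, "dx": 0, "dy": -39.2, "dz": 6.4, "turn": -72.7}])

```text
t: 22.23
tool_pos: [0.6775, -0.0309, 0.1688]
ee_rot: [0.526, -0.471, 0.528, 0.472]
ft_force: [-1.0, 0.6, -0.0]
grip_width: 0.0603
```

>>> arm_command(increments=[{"hand": 6.0, "dx": 0, "dy": 0, "dz": 0, "turn": 0}, {"hand": 6.0, "dx": 0, "dy": 0, "dz": 0, "turn": 0}, {"hand": 6.0, "dx": 0, "dy": 0, "dz": 0, "turn": 0}])

```text
t: 22.48
tool_pos: [0.677, -0.0273, 0.1697]
ee_rot: [0.527, -0.47, 0.528, 0.471]
ft_force: [0.3, 0.3, -0.5]
grip_width: 0.0599
```

```bash
python3 go.py .6785 -.0277 .035 -6.5;  python3 - <<'E'
from h import *
for x,y in((377,191),(441,199),(504,207)): print(at('top',130+x/2.1,90+y/2.1,.010))
E
```

```text
t 22.48 pos [ 0.677  -0.0273  0.1697] jawyaw 173.48 toolx [-0.0031 -0.0001 -1.    ] q [ 0.1976  0.5267  0.0531 -0.0005 -1.1002 -0.3111] w 0.0599471461116483 f [ 0.2891  0.2953 -0.5032]
dx 13.47 dy -0.20 dz -0.01 turn -0.0 (alt 180.0)
[0.63305535 0.03501851 0.01      ]
[ 0.62645109 -0.03319158  0.01      ]
[ 0.61983619 -0.10014087  0.01      ]
```

>>> arm_command(increments=[{"hand": 6.0, "dx": 1.5, "dy": -0.2, "dz": 0, "turn": 0}, {"hand": 6.0, "dx": 4, "dy": -0.2, "dz": 0, "turn": 0}, {"hand": 6.0, "dx": 6.5, "dy": -0.2, "dz": 0, "turn": 0}, {"hand": 6.0, "dx": 9, "dy": -0.2, "dz": 0, "turn": 0}, {"hand": 6.0, "dx": 11, "dy": -0.2, "dz": 0, "turn": 0}, {"hand": 6.0, "dx": 12.5, "dy": -0.2, "dz": 0, "turn": 0}, {"hand": 6.0, "dx": 13.2, "dy": -0.2, "dz": 0, "turn": 0}, {"hand": 6.0, "dx": 13.4, "dy": -0.2, "dz": 0, "turn": 0}, {"hand": 6.0, "dx": 13.4, "dy": -0.2, "dz": 0, "turn": 0}])

```text
t: 23.23
tool_pos: [0.6797, -0.0269, 0.0373]
ee_rot: [0.527, -0.471, 0.527, 0.471]
ft_force: [0.0, -0.6, 0.8]
grip_width: 0.06
```

```bash
python3 go.py .6785 -.0277 .029 -6.5;  python3 - <<'E'
from h import *
im,d=r.read_camera("side"); cv2.imwrite("pics/side13.png",cv2.resize(cv2.convertScaleAbs(im[100:260,280:450],alpha=1.6),None,fx=3.5,fy=3.5))
E
```

```text
t 23.23 pos [ 0.6797 -0.0269  0.0373] jawyaw 173.6 toolx [-0.0006 -0.0003 -1.    ] q [ 0.1977  0.6627 -0.0693  0.0002 -0.8394 -0.3095] w 0.05998357749812047 f [ 0.0366 -0.6129  0.799 ]
dx 0.83 dy 0.11 dz -0.09 turn 0.1 (alt -179.9)
```

View pics/side13.png

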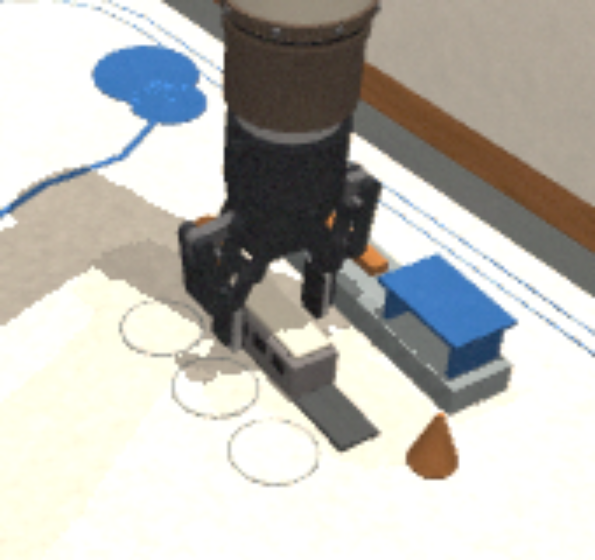

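The jaws straddle the wagon with a finger on each side. Lower 8 mm and close.

>>> arm_command(increments=[{"hand": 6.0, "dx": 0.5, "dy": 0.1, "dz": -0.1, "turn": 0}, {"hand": 6.0, "dx": 0.8, "dy": 0.1, "dz": -0.1, "turn": 0}, {"hand": 6.0, "dx": 0.8, "dy": 0.1, "dz": -0.1, "turn": 0}, {"hand": 3.0, "dx": 0.8, "dy": 0.1, "dz": -0.1, "turn": 0}, {"hand": 3.0, "dx": 0.8, "dy": 0.1, "dz": -0.1, "turn": 0}, {"hand": 3.0, "dx": 0.8, "dy": 0.1, "dz": -0.1, "turn": 0}, {"hand": 3.0, "dx": 0.8, "dy": 0.1, "dz": -0.1, "turn": 0}, {"hand": 3.0, "dx": 0.8, "dy": 0.1, "dz": -0.1, "turn": 0}, {"hand": 3.0, "dx": 0.8, "dy": 0.1, "dz": -0.1, "turn": 0}])

```text
t: 24.03
tool_pos: [0.6791, -0.0287, 0.0301]
ee_rot: [0.528, -0.471, 0.527, 0.471]
ft_force: [-0.7, -0.0, 4.4]
grip_width: 0.0351
```

```bash
python3 go.py .6785 -.0277 .12 -6.5
```

```text
t 24.03 pos [ 0.6791 -0.0287  0.0301] jawyaw 173.53 toolx [ 0.0011 -0.     -1.    ] q [ 0.1952  0.67   -0.0769  0.0003 -0.8227 -0.3083] w 0.035129527411455294 f [-0.7363 -0.0415  4.3567]
dx -8.99 dy 0.06 dz 0.09 turn 0.0 (alt -180.0)
```

>>> arm_command(increments=[{"hand": 3.0, "dx": -0.5, "dy": 0, "dz": 0, "turn": 0}, {"hand": 3.0, "dx": -1.5, "dy": 0, "dz": 0, "turn": 0}, {"hand": 3.0, "dx": -3.5, "dy": 0, "dz": 0, "turn": 0}, {"hand": 3.0, "dx": -6, "dy": 0, "dz": 0, "turn": 0}, {"hand": 3.0, "dx": -8.5, "dy": 0, "dz": 0, "turn": 0}, {"hand": 3.0, "dx": -10.5, "dy": 0, "dz": 0, "turn": 0}, {"hand": 3.0, "dx": -11, "dy": 0, "dz": 0, "turn": 0}, {"hand": 3.0, "dx": -11, "dy": 0, "dz": 0, "turn": 0}])

```text
t: 24.7
tool_pos: [0.6795, -0.0286, 0.1417]
ee_rot: [0.529, -0.472, 0.526, 0.47]
ft_force: [0.6, -0.2, -1.1]
grip_width: 0.0348
```

```bash
python3 go.py .5288 -.2965 .12 78.2;  python3 - <<'E'
from h import *
im,d=r.read_camera("side"); cv2.imwrite("pics/side14.png",cv2.resize(cv2.convertScaleAbs(im[60:260,250:450],alpha=1.6),None,fx=2.8,fy=2.8))
E
```

```text
t 24.7 pos [ 0.6795 -0.0286  0.1417] jawyaw 173.52 toolx [ 0.0039  0.0008 -1.    ] q [ 0.1952  0.5515  0.0213 -0.     -1.0366 -0.3082] w 0.03477040876645833 f [ 0.5508 -0.1518 -1.1144]
dx 2.09 dy 11.95 dz -28.32 turn -84.7 (alt 95.3)
```

View pics/side14.png

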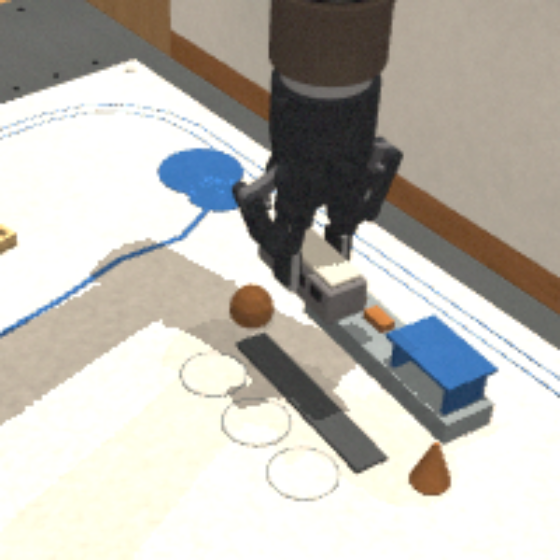

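The wagon is held level at (315,270). Move on to the dish.

>>> arm_command(increments=[{"hand": 3.0, "dx": 0, "dy": 0.4, "dz": -1, "turn": -3}, {"hand": 3.0, "dx": 0, "dy": 1.2, "dz": -2.8, "turn": -9}, {"hand": 3.0, "dx": 0, "dy": 2.2, "dz": -5.2, "turn": -16}, {"hand": 3.0, "dx": 0, "dy": 3.2, "dz": -7.6, "turn": -23}, {"hand": 3.0, "dx": 0, "dy": 4.2, "dz": -10, "turn": -30}, {"hand": 3.0, "dx": 0, "dy": 5.2, "dz": -12.4, "turn": -37}, {"hand": 3.0, "dx": 0, "dy": 6.2, "dz": -14.8, "turn": -44}, {"hand": 3.0, "dx": 0, "dy": 7.2, "dz": -17.2, "turn": -51}, {"hand": 3.0, "dx": 0, "dy": 8.2, "dz": -19.6, "turn": -58}, {"hand": 3.0, "dx": 0, "dy": 9.2, "dz": -22, "turn": -65}, {"hand": 3.0, "dx": 0, "dy": 10.2, "dz": -24.2, "turn": -71}, {"hand": 3.0, "dx": 0, "dy": 11, "dz": -26.1, "turn": -77}])

```text
t: 25.75
tool_pos: [0.5375, -0.2764, 0.1371]
ee_rot: [0.118, -0.695, 0.118, 0.699]
ft_force: [0.2, -0.6, -1.2]
grip_width: 0.035
```

```bash
python3 go.py .5288 -.2965 .12 78.2
```

```text
t 25.75 pos [ 0.5375 -0.2764  0.1371] jawyaw -109.25 toolx [-0.0048  0.0017 -1.    ] q [-0.2078  0.4437 -0.1818 -0.0008 -0.9503  1.4431] w 0.03500157681948511 f [ 0.1751 -0.5729 -1.222 ]
dx 1.71 dy 2.18 dz 0.15 turn -7.4 (alt 172.6)
```

>>> arm_command(increments=[{"hand": 3.0, "dx": 0, "dy": 1.2, "dz": 0.1, "turn": -4.5}, {"hand": 3.0, "dx": 0, "dy": 2, "dz": 0.1, "turn": -7.4}, {"hand": 3.0, "dx": 0.5, "dy": 2, "dz": 0.1, "turn": -7.4}, {"hand": 3.0, "dx": 2, "dy": 2, "dz": 0.1, "turn": -7.4}, {"hand": 3.0, "dx": 4, "dy": 2, "dz": 0.1, "turn": -7.4}, {"hand": 3.0, "dx": 6, "dy": 2, "dz": 0.1, "turn": -7.4}, {"hand": 3.0, "dx": 7, "dy": 2, "dz": 0.1, "turn": -7.4}, {"hand": 3.0, "dx": 7.3, "dy": 2, "dz": 0.1, "turn": -7.4}, {"hand": 3.0, "dx": 7.3, "dy": 2, "dz": 0.1, "turn": -7.4}, {"hand": 3.0, "dx": 7.3, "dy": 2, "dz": 0.1, "turn": -7.4}])

```text
t: 26.58
tool_pos: [0.5329, -0.2941, 0.0668]
ee_rot: [-0.074, 0.703, -0.074, -0.703]
ft_force: [0.5, 0.3, -1.4]
grip_width: 0.0348
```

```bash
python3 go.py .5288 -.2965 .0435 78.2;  python3 - <<'E'
from h import *
im,d=r.read_camera("side"); cv2.imwrite("pics/side15.png",cv2.resize(cv2.convertScaleAbs(im[200:370,300:480],alpha=1.6),None,fx=3.3,fy=3.3))
im,d=r.read_camera("top"); cv2.imwrite("pics/top15.png",cv2.resize(cv2.convertScaleAbs(im[180:290,410:510],alpha=1.6),None,fx=5,fy=5))
E
```

```text
t 26.58 pos [ 0.5329 -0.2941  0.0668] jawyaw -102.06 toolx [ 0.0004 -0.0004 -1.    ] q [-0.2385  0.5295 -0.2441  0.0005 -0.7967  1.5985] w 0.03484457530693901 f [ 0.4814  0.2846 -1.4172]
dx 2.33 dy 0.32 dz 0.35 turn -0.3 (alt 179.7)
```

View pics/side15.png

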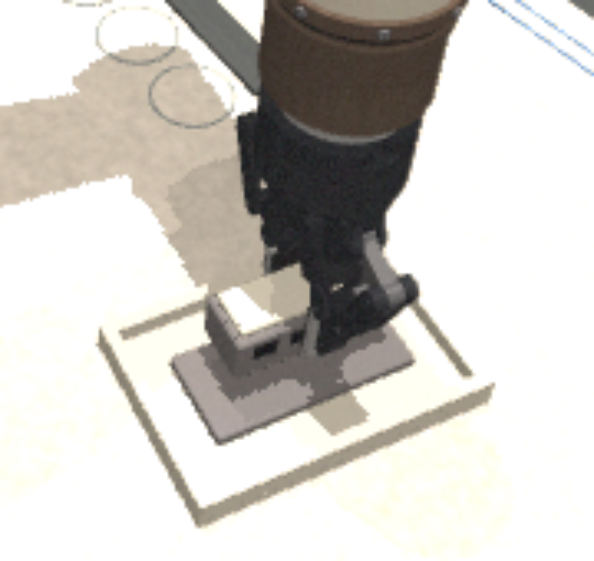

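View pics/top15.png

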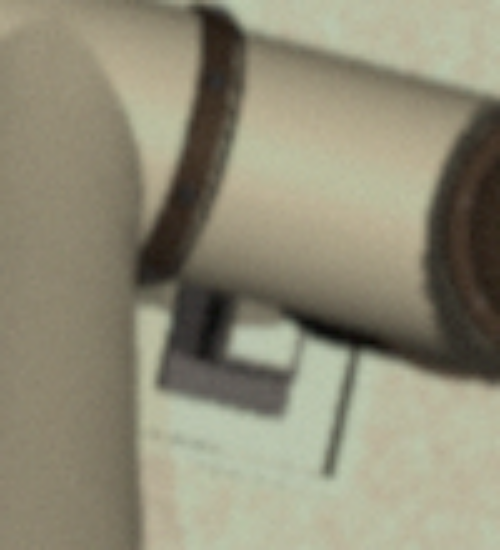

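The wagon hovers over the pad and lines up with it. Lower it.

>>> arm_command(increments=[{"hand": 3.0, "dx": 0.2, "dy": 0.3, "dz": 0.3, "turn": 0}, {"hand": 3.0, "dx": 1, "dy": 0.3, "dz": 0.3, "turn": 0}, {"hand": 3.0, "dx": 1.8, "dy": 0.3, "dz": 0.3, "turn": 0}, {"hand": 3.0, "dx": 2.2, "dy": 0.3, "dz": 0.3, "turn": 0}, {"hand": 3.0, "dx": 2.2, "dy": 0.3, "dz": 0.3, "turn": 0}, {"hand": 3.0, "dx": 2.2, "dy": 0.3, "dz": 0.3, "turn": 0}])

```text
t: 27.18
tool_pos: [0.5285, -0.2964, 0.0439]
ee_rot: [0.074, -0.703, 0.074, 0.704]
ft_force: [0.2, -0.1, -0.9]
grip_width: 0.0347
```

```bash
python3 go.py .5288 -.2965 .0425 78.2
```

```text
t 27.18 pos [ 0.5285 -0.2964  0.0439] jawyaw -102.08 toolx [-0.0012  0.0002 -1.    ] q [-0.2443  0.5566 -0.2678  0.0001 -0.7476  1.6042] w 0.03470089312475132 f [ 0.1832 -0.0962 -0.9382]
dx 0.14 dy 0.00 dz -0.03 turn -0.3 (alt 179.7)
```

>>> arm_command(increments=[{"hand": 3.0, "dx": 0.1, "dy": 0, "dz": 0, "turn": 0}, {"hand": 3.0, "dx": 0.15, "dy": 0, "dz": 0, "turn": 0}, {"hand": 3.0, "dx": 0.15, "dy": 0, "dz": 0, "turn": 0}, {"hand": 5.5, "dx": 0.15, "dy": 0, "dz": 0, "turn": 0}, {"hand": 5.5, "dx": 0.15, "dy": 0, "dz": 0, "turn": 0}, {"hand": 5.5, "dx": 0.15, "dy": 0, "dz": 0, "turn": 0}, {"hand": 5.5, "dx": 0.15, "dy": 0, "dz": 0, "turn": 0}, {"hand": 5.5, "dx": 0.15, "dy": 0, "dz": 0, "turn": 0}, {"hand": 5.5, "dx": -1.5, "dy": 0, "dz": 0, "turn": 0}, {"hand": 5.5, "dx": -5, "dy": 0, "dz": 0, "turn": 0}, {"hand": 5.5, "dx": -9, "dy": 0, "dz": 0, "turn": 0}, {"hand": 5.5, "dx": -13, "dy": 0, "dz": 0, "turn": 0}])

```text
t: 28.18
tool_pos: [0.5282, -0.2963, 0.1755]
ee_rot: [0.074, -0.702, 0.074, 0.704]
ft_force: [1.4, -0.7, 0.2]
grip_width: 0.0553
```

```bash
python3 go.py .5416 .3447 .185 100.8;  python3 - <<'E'
from h import *
im,d=r.read_camera("side"); cv2.imwrite("pics/side16.png",cv2.resize(cv2.convertScaleAbs(im[200:370,300:480],alpha=1.6),None,fx=3.3,fy=3.3))
X=world('side',d).reshape(-1,3); m=(np.hypot(X[:,0]-.5288,X[:,1]+.2965)<.06)&(X[:,2]>.058)&(X[:,2]<.068)
print(m.sum(),cv2.minAreaRect(X[m][:,:2].astype(np.float32)),np.median(X[m][:,2]))
E
```

```text
t 28.18 pos [ 0.5282 -0.2963  0.1755] jawyaw -102.07 toolx [-0.002   0.0004 -1.    ] q [-0.2442  0.4062 -0.1351  0.0002 -1.0314  1.6042] w 0.055281265626802786 f [ 1.3703 -0.6675  0.2212]
dx -0.93 dy -62.97 dz 12.10 turn -22.9 (alt 157.1)
735 ((0.5271875858306885, -0.2981991767883301), (0.031784944236278534, 0.09241127222776413), 76.96768188476562) 0.062076175934907926
```

View pics/side16.png

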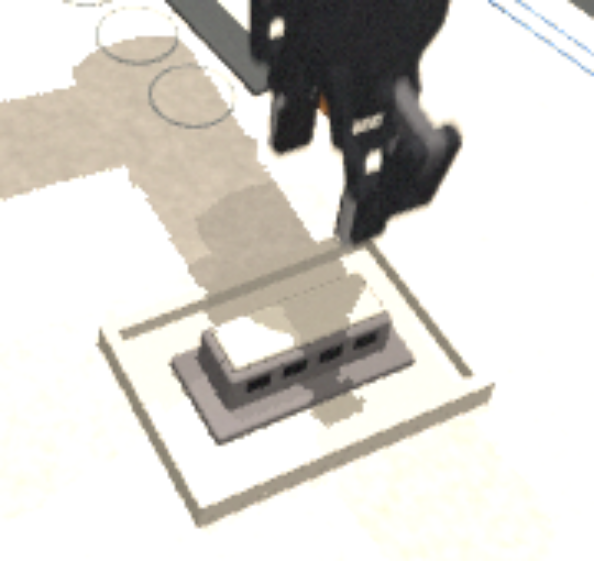

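The wagon sits level on the pad: it measures (.527,-.298) with its top at .062, as expected. Now bring the fir back.

>>> arm_command(increments=[{"hand": 5.5, "dx": -0.3, "dy": -2, "dz": 0.4, "turn": -1}, {"hand": 5.5, "dx": -0.7, "dy": -5.5, "dz": 1.1, "turn": -2}, {"hand": 5.5, "dx": -1, "dy": -9.4, "dz": 1.8, "turn": -4}, {"hand": 5.5, "dx": -1, "dy": -13.3, "dz": 2.6, "turn": -6}, {"hand": 5.5, "dx": -1, "dy": -17.2, "dz": 3.3, "turn": -8}, {"hand": 5.5, "dx": -1, "dy": -21.1, "dz": 4.1, "turn": -10}, {"hand": 5.5, "dx": -1, "dy": -25, "dz": 4.8, "turn": -12}, {"hand": 5.5, "dx": -1, "dy": -28.9, "dz": 5.6, "turn": -14}, {"hand": 5.5, "dx": -1, "dy": -32.8, "dz": 6.3, "turn": -16}, {"hand": 5.5, "dx": -1, "dy": -36.7, "dz": 7, "turn": -18}, {"hand": 5.5, "dx": -1, "dy": -40.6, "dz": 7.8, "turn": -20}, {"hand": 5.5, "dx": -1, "dy": -44.5, "dz": 8.5, "turn": -22}])

```text
t: 29.23
tool_pos: [0.5383, 0.1585, 0.1847]
ee_rot: [0.062, 0.705, 0.062, -0.704]
ft_force: [0.7, 0.1, -0.2]
grip_width: 0.0549
```

```bash
python3 go.py .5413 .3455 .185 100.8
```

```text
t 29.23 pos [0.5383 0.1585 0.1847] jawyaw -79.96 toolx [ 0.0004  0.0003 -1.    ] q [ 0.5751  0.3254 -0.2356 -0.     -1.0092  1.171 ] w 0.054935684937887225 f [ 0.6598  0.1099 -0.2197]
dx -0.02 dy -18.36 dz -3.56 turn -0.8 (alt 179.2)
```

>>> arm_command(increments=[{"hand": 5.5, "dx": 0, "dy": -3.6, "dz": -0.7, "turn": -0.8}, {"hand": 5.5, "dx": 0, "dy": -7.2, "dz": -1.4, "turn": -0.8}, {"hand": 5.5, "dx": 0, "dy": -10.8, "dz": -2.1, "turn": -0.8}, {"hand": 5.5, "dx": 0, "dy": -14, "dz": -2.7, "turn": -0.8}, {"hand": 5.5, "dx": 0, "dy": -16.5, "dz": -3.2, "turn": -0.8}, {"hand": 5.5, "dx": 0, "dy": -17.8, "dz": -3.5, "turn": -0.8}, {"hand": 5.5, "dx": 0, "dy": -18, "dz": -3.5, "turn": -0.8}, {"hand": 5.5, "dx": 0, "dy": -18, "dz": -3.5, "turn": -0.8}, {"hand": 5.5, "dx": 0, "dy": -18, "dz": -3.5, "turn": -0.8}])

```text
t: 29.98
tool_pos: [0.5421, 0.3387, 0.1843]
ee_rot: [-0.066, -0.704, -0.066, 0.704]
ft_force: [-0.5, -0.6, -0.2]
grip_width: 0.0549
```

```bash
python3 go.py .5413 .3455 .076 100.8
```

```text
t 29.98 pos [0.5421 0.3387 0.1843] jawyaw -79.32 toolx [-0.0007 -0.0006 -1.    ] q [ 0.8111  0.4518 -0.0363 -0.0001 -1.0837  0.9461] w 0.05491778256600524 f [-0.4738 -0.6022 -0.2347]
dx 10.83 dy -0.69 dz -0.06 turn -0.1 (alt 179.9)
```

>>> arm_command(increments=[{"hand": 5.5, "dx": 0, "dy": -0.6, "dz": -0.1, "turn": 0}, {"hand": 5.5, "dx": 1.5, "dy": -0.7, "dz": -0.1, "turn": 0}, {"hand": 5.5, "dx": 4, "dy": -0.7, "dz": -0.1, "turn": 0}, {"hand": 5.5, "dx": 6.5, "dy": -0.7, "dz": -0.1, "turn": 0}, {"hand": 5.5, "dx": 9, "dy": -0.7, "dz": -0.1, "turn": 0}, {"hand": 5.5, "dx": 10.4, "dy": -0.7, "dz": -0.1, "turn": 0}, {"hand": 5.5, "dx": 10.8, "dy": -0.7, "dz": -0.1, "turn": 0}, {"hand": 5.5, "dx": 10.8, "dy": -0.7, "dz": -0.1, "turn": 0}, {"hand": 5.5, "dx": 10.8, "dy": -0.7, "dz": -0.1, "turn": 0}])

```text
t: 30.73
tool_pos: [0.5427, 0.3469, 0.0776]
ee_rot: [0.066, 0.705, 0.066, -0.703]
ft_force: [0.2, 0.2, 0.8]
grip_width: 0.0552
```

```bash
python3 go.py .5413 .3455 .0755 100.8;  python3 - <<'E'
from h import *
im,d=r.read_camera("side"); cv2.imwrite("pics/side17.png",cv2.resize(cv2.convertScaleAbs(im[30:200,140:320],alpha=1.6),None,fx=3.3,fy=3.3))
E
```

```text
t 30.73 pos [0.5427 0.3469 0.0776] jawyaw -79.3 toolx [ 0.0015  0.0009 -1.    ] q [ 0.8196  0.5647 -0.141   0.0006 -0.8634  0.9376] w 0.05521652518132665 f [0.2217 0.1887 0.7978]
dx 0.21 dy 0.11 dz 0.16 turn -0.1 (alt 179.9)
```

View pics/side17.png

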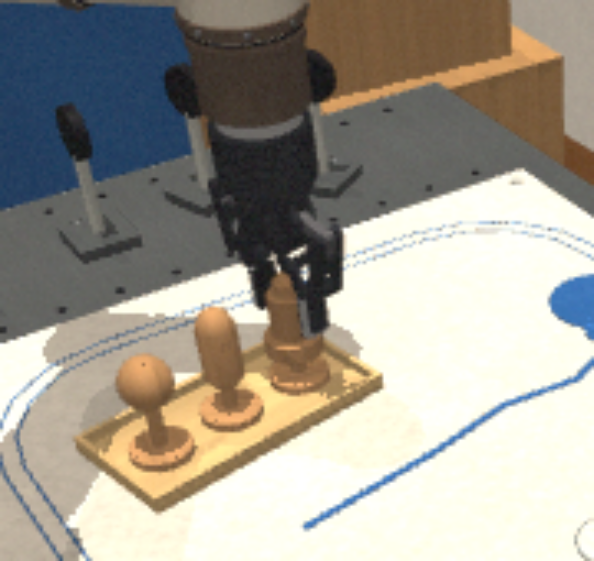

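The jaws straddle the fir at (285,310). Grip and lift.

>>> arm_command(increments=[{"hand": 5.5, "dx": 0.1, "dy": 0.1, "dz": 0.1, "turn": 0}, {"hand": 2.5, "dx": 0.1, "dy": 0.1, "dz": 0.1, "turn": 0}, {"hand": 2.5, "dx": 0.1, "dy": 0.1, "dz": 0.1, "turn": 0}, {"hand": 2.5, "dx": 0.1, "dy": 0.1, "dz": 0.1, "turn": 0}, {"hand": 2.5, "dx": 0.1, "dy": 0.1, "dz": 0.1, "turn": 0}, {"hand": 2.5, "dx": 0.1, "dy": 0.1, "dz": 0.1, "turn": 0}, {"hand": 2.5, "dx": 0.1, "dy": 0.1, "dz": 0.1, "turn": 0}, {"hand": 2.5, "dx": 0.1, "dy": 0.1, "dz": 0.1, "turn": 0}])

```text
t: 31.45
tool_pos: [0.5417, 0.346, 0.0767]
ee_rot: [0.066, 0.705, 0.066, -0.703]
ft_force: [-0.4, -0.4, 5.9]
grip_width: 0.0325
```

```bash
python3 go.py .5413 .3455 .18 100.8
```

```text
t 31.45 pos [0.5417 0.346  0.0767] jawyaw -79.25 toolx [ 0.0016  0.0009 -1.    ] q [ 0.82    0.5639 -0.1455  0.0007 -0.8598  0.9379] w 0.03246664662927722 f [-0.4035 -0.377   5.9089]
dx -10.33 dy 0.04 dz 0.03 turn -0.1 (alt 179.9)
```

>>> arm_command(increments=[{"hand": 2.5, "dx": -0.5, "dy": 0, "dz": 0, "turn": 0}, {"hand": 2.5, "dx": -1.5, "dy": 0, "dz": 0, "turn": 0}, {"hand": 2.5, "dx": -3.5, "dy": 0, "dz": 0, "turn": 0}, {"hand": 2.5, "dx": -6, "dy": 0, "dz": 0, "turn": 0}, {"hand": 2.5, "dx": -8.5, "dy": 0, "dz": 0, "turn": 0}, {"hand": 2.5, "dx": -10.3, "dy": 0, "dz": 0, "turn": 0}, {"hand": 2.5, "dx": -10.8, "dy": 0, "dz": 0, "turn": 0}, {"hand": 2.5, "dx": -10.8, "dy": 0, "dz": 0, "turn": 0}])

```text
t: 32.12
tool_pos: [0.5415, 0.3463, 0.1854]
ee_rot: [0.065, 0.705, 0.067, -0.703]
ft_force: [-0.2, 0.6, -1.6]
grip_width: 0.0327
```

```bash
python3 go.py .621 -.1004 .185 -6.2;  python3 - <<'E'
from h import *
im,d=r.read_camera("side"); cv2.imwrite("pics/side18.png",cv2.resize(cv2.convertScaleAbs(im[30:200,140:320],alpha=1.6),None,fx=3.3,fy=3.3))
E
```

```text
t 32.12 pos [0.5415 0.3463 0.1854] jawyaw -79.28 toolx [ 0.0023  0.0027 -1.    ] q [ 0.8201  0.4547 -0.0287 -0.0002 -1.0839  0.9379] w 0.03265094270260213 f [-0.1655  0.5512 -1.6084]
dx -0.07 dy 45.37 dz 0.50 turn -73.1 (alt 106.9)
```

View pics/side18.png

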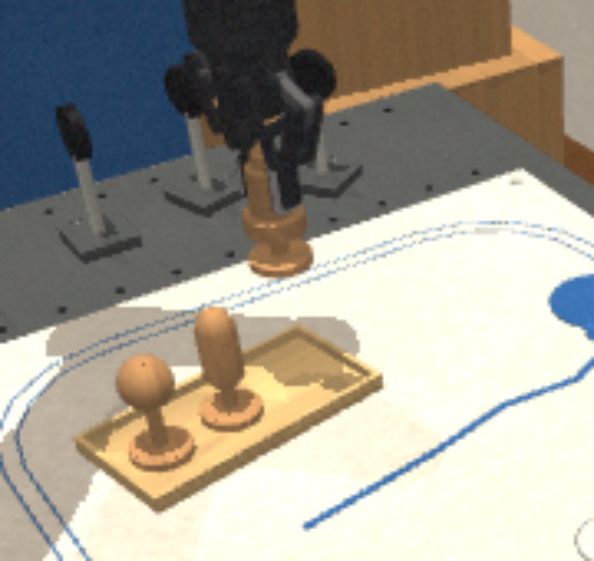

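>>> arm_command(increments=[{"hand": 2.5, "dx": 0, "dy": 1.5, "dz": 0, "turn": 4}, {"hand": 2.5, "dx": 0, "dy": 4, "dz": 0, "turn": 11}, {"hand": 2.5, "dx": 0, "dy": 7, "dz": 0.1, "turn": 18}, {"hand": 2.5, "dx": 0, "dy": 10, "dz": 0.1, "turn": 25}, {"hand": 2.5, "dx": 0, "dy": 13, "dz": 0.1, "turn": 32}, {"hand": 2.5, "dx": 0, "dy": 16, "dz": 0.2, "turn": 39}, {"hand": 2.5, "dx": 0, "dy": 19, "dz": 0.2, "turn": 46}, {"hand": 2.5, "dx": 0, "dy": 22, "dz": 0.2, "turn": 53}, {"hand": 2.5, "dx": 0, "dy": 25, "dz": 0.3, "turn": 60}, {"hand": 2.5, "dx": 0, "dy": 28, "dz": 0.3, "turn": 67}, {"hand": 2.5, "dx": 0, "dy": 31, "dz": 0.3, "turn": 74}, {"hand": 2.5, "dx": 0, "dy": 34, "dz": 0.4, "turn": 81}])

```text
t: 33.17
tool_pos: [0.5994, 0.0093, 0.1812]
ee_rot: [0.408, -0.576, 0.41, 0.578]
ft_force: [0.8, 0.6, -1.3]
grip_width: 0.0324
```

```bash
python3 go.py .621 -.1004 .185 -6.2
```

```text
t 33.17 pos [0.5994 0.0093 0.1812] jawyaw -160.64 toolx [-0.0043 -0.0006 -1.    ] q [ 0.2851  0.3923 -0.1415 -0.0008 -1.0413  0.0532] w 0.03242792091510057 f [ 0.8228  0.5966 -1.3458]
dx -0.39 dy 1.60 dz -11.07 turn 25.6 (alt -154.4)
```

>>> arm_command(increments=[{"hand": 2.5, "dx": 0, "dy": 0.4, "dz": -2.9, "turn": 7}, {"hand": 2.5, "dx": 0, "dy": 0.8, "dz": -5.5, "turn": 14}, {"hand": 2.5, "dx": 0, "dy": 1.2, "dz": -8, "turn": 20}, {"hand": 2.5, "dx": 0, "dy": 1.5, "dz": -10, "turn": 24}, {"hand": 2.5, "dx": 0, "dy": 1.6, "dz": -10.8, "turn": 25.6}, {"hand": 2.5, "dx": 0, "dy": 1.6, "dz": -10.8, "turn": 25.6}, {"hand": 2.5, "dx": 0, "dy": 1.6, "dz": -10.8, "turn": 25.6}, {"hand": 2.5, "dx": 0, "dy": 1.6, "dz": -10.8, "turn": 25.6}, {"hand": 2.5, "dx": 0, "dy": 1.6, "dz": -10.8, "turn": 25.6}])

```text
t: 33.92
tool_pos: [0.6216, -0.0949, 0.1832]
ee_rot: [0.524, -0.474, 0.525, 0.474]
ft_force: [0.0, 0.3, 0.0]
grip_width: 0.0327
```

```bash
python3 go.py .621 -.1004 .074 -6.2
```

```text
t 33.92 pos [ 0.6216 -0.0949  0.1832] jawyaw 174.24 toolx [-0.0006  0.0002 -1.    ] q [ 0.1053  0.4358 -0.0655 -0.0003 -1.07   -0.2056] w 0.032653211963539354 f [0.0319 0.2685 0.0165]
dx 10.92 dy -0.00 dz -0.55 turn 0.4 (alt -179.6)
```

>>> arm_command(increments=[{"hand": 2.5, "dx": 0.2, "dy": 0, "dz": -0.5, "turn": 0}, {"hand": 2.5, "dx": 2, "dy": 0, "dz": -0.6, "turn": 0}, {"hand": 2.5, "dx": 4.5, "dy": 0, "dz": -0.6, "turn": 0}, {"hand": 2.5, "dx": 7, "dy": 0, "dz": -0.6, "turn": 0}, {"hand": 2.5, "dx": 9, "dy": 0, "dz": -0.6, "turn": 0}, {"hand": 2.5, "dx": 10.5, "dy": 0, "dz": -0.6, "turn": 0}, {"hand": 2.5, "dx": 10.9, "dy": 0, "dz": -0.6, "turn": 0}, {"hand": 2.5, "dx": 10.9, "dy": 0, "dz": -0.6, "turn": 0}, {"hand": 2.5, "dx": 10.9, "dy": 0, "dz": -0.6, "turn": 0}])

```text
t: 34.67
tool_pos: [0.622, -0.1019, 0.0754]
ee_rot: [0.525, -0.474, 0.524, 0.473]
ft_force: [0.1, 0.1, -1.4]
grip_width: 0.0326
```

```bash
python3 go.py .621 -.1004 .0715 -6.2
```

```text
t 34.67 pos [ 0.622  -0.1019  0.0754] jawyaw 174.18 toolx [ 0.0017 -0.0002 -1.    ] q [ 0.0941  0.548  -0.1803  0.0005 -0.8408 -0.1961] w 0.0325730365982208 f [ 0.0737  0.0915 -1.3667]
dx 0.39 dy 0.11 dz 0.14 turn 0.4 (alt -179.6)
```

>>> arm_command(increments=[{"hand": 2.5, "dx": 0.2, "dy": 0.1, "dz": 0.1, "turn": 0}, {"hand": 2.5, "dx": 0.4, "dy": 0.1, "dz": 0.1, "turn": 0}, {"hand": 2.5, "dx": 0.4, "dy": 0.1, "dz": 0.1, "turn": 0}, {"hand": 2.5, "dx": 0.4, "dy": 0.1, "dz": 0.1, "turn": 0}])

```text
t: 35.0
tool_pos: [0.6211, -0.1008, 0.0717]
ee_rot: [0.526, -0.474, 0.524, 0.473]
ft_force: [-0.1, 0.8, 3.3]
grip_width: 0.0324
```

```bash
python3 go.py .621 -.1004 .0715 -6.2
```

```text
t 35.0 pos [ 0.6211 -0.1008  0.0717] jawyaw 174.15 toolx [ 0.0025  0.0001 -1.    ] q [ 0.0959  0.5507 -0.1865  0.0002 -0.8311 -0.1981] w 0.03244325494171645 f [-0.1351  0.7548  3.2629]
dx 0.02 dy 0.02 dz 0.04 turn 0.3 (alt -179.7)
```

Contact at 3.3 N, so release and rise.

>>> arm_command(increments=[{"hand": 6.0, "dx": -0.1, "dy": 0, "dz": 0, "turn": 0}, {"hand": 6.0, "dx": -0.1, "dy": 0, "dz": 0, "turn": 0}, {"hand": 6.0, "dx": -0.1, "dy": 0, "dz": 0, "turn": 0}, {"hand": 6.0, "dx": -0.1, "dy": 0, "dz": 0, "turn": 0}, {"hand": 6.0, "dx": -0.1, "dy": 0, "dz": 0, "turn": 0}, {"hand": 6.0, "dx": -0.1, "dy": 0, "dz": 0, "turn": 0}, {"hand": 6.0, "dx": -1.5, "dy": 0, "dz": 0, "turn": 0}, {"hand": 6.0, "dx": -4, "dy": 0, "dz": 0, "turn": 0}, {"hand": 6.0, "dx": -7.5, "dy": 0, "dz": 0, "turn": 0}, {"hand": 6.0, "dx": -10.5, "dy": 0, "dz": 0, "turn": 0}, {"hand": 6.0, "dx": -11.5, "dy": 0, "dz": 0, "turn": 0}])

```text
t: 35.92
tool_pos: [0.6228, -0.1013, 0.1911]
ee_rot: [0.527, -0.476, 0.523, 0.472]
ft_force: [-0.1, 0.2, 0.9]
grip_width: 0.0602
```

```bash
python3 go.py .4743 .3325 .185 100.8;  python3 - <<'E'
from h import *
im,d=r.read_camera("side"); cv2.imwrite("pics/side19.png",cv2.resize(cv2.convertScaleAbs(im[60:260,250:450],alpha=1.6),None,fx=2.8,fy=2.8))
E
```

```text
t 35.92 pos [ 0.6228 -0.1013  0.1911] jawyaw 174.18 toolx [ 0.0091 -0.001  -1.    ] q [ 0.0956  0.4282 -0.0577  0.0021 -1.076  -0.1982] w 0.06018189712744333 f [-0.1343  0.182   0.9304]
dx 0.44 dy 19.18 dz 41.65 turn 73.4 (alt -106.6)
```

View pics/side19.png

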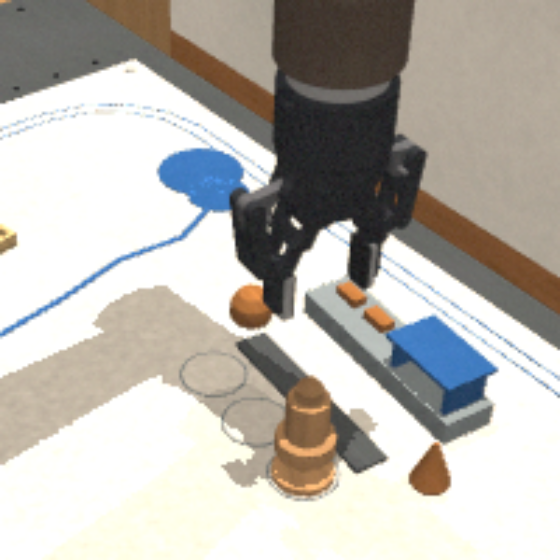

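The fir is back on its ring at (303,485), upright. Next is the poplar.

>>> arm_command(increments=[{"hand": 5.5, "dx": 0.2, "dy": 0.8, "dz": 1.8, "turn": 4}, {"hand": 5.5, "dx": 0.4, "dy": 2.4, "dz": 5.2, "turn": 11}, {"hand": 5.5, "dx": 0.4, "dy": 4, "dz": 8.7, "turn": 18}, {"hand": 5.5, "dx": 0.4, "dy": 5.7, "dz": 12.3, "turn": 25}, {"hand": 5.5, "dx": 0.4, "dy": 7.4, "dz": 16, "turn": 32}, {"hand": 5.5, "dx": 0.4, "dy": 9, "dz": 19.6, "turn": 38}, {"hand": 5.5, "dx": 0.4, "dy": 10.7, "dz": 23.2, "turn": 44}, {"hand": 5.5, "dx": 0.4, "dy": 12.4, "dz": 26.8, "turn": 50}, {"hand": 5.5, "dx": 0.4, "dy": 14, "dz": 30.4, "turn": 56}, {"hand": 5.5, "dx": 0.4, "dy": 15.7, "dz": 34, "turn": 62}, {"hand": 5.5, "dx": 0.4, "dy": 17.4, "dz": 37.7, "turn": 68}, {"hand": 5.5, "dx": 0.4, "dy": 18.8, "dz": 40.8, "turn": 73}])

```text
t: 36.97
tool_pos: [0.4733, 0.326, 0.1803]
ee_rot: [0.703, -0.067, 0.704, 0.067]
ft_force: [1.6, -0.2, 0.8]
grip_width: 0.0549
```

>>> arm_command(increments=[{"hand": 5.5, "dx": 0, "dy": 0, "dz": 0, "turn": 0}, {"hand": 5.5, "dx": 0, "dy": 0, "dz": 0, "turn": 0}, {"hand": 5.5, "dx": 0, "dy": 0, "dz": 0, "turn": 0}])

```text
t: 37.22
tool_pos: [0.4745, 0.3236, 0.1804]
ee_rot: [0.703, -0.069, 0.704, 0.068]
ft_force: [0.1, -0.7, 0.8]
grip_width: 0.0552
```

```bash
python3 go.py .4743 .3325 .0725 100.8
```

```text
t 37.22 pos [0.4745 0.3236 0.1804] jawyaw 101.17 toolx [-0.0017 -0.0017 -1.    ] q [ 0.8804  0.3521 -0.207  -0.0003 -1.0141 -2.2561] w 0.055244139853916324 f [ 0.0597 -0.7254  0.8219]
dx 10.79 dy 0.89 dz 0.18 turn 0.4 (alt -179.6)
```

>>> arm_command(increments=[{"hand": 5.5, "dx": 0, "dy": 0.8, "dz": 0.1, "turn": 0.4}, {"hand": 5.5, "dx": 1.5, "dy": 0.9, "dz": 0.2, "turn": 0.4}, {"hand": 5.5, "dx": 4, "dy": 0.9, "dz": 0.2, "turn": 0.4}, {"hand": 5.5, "dx": 6.5, "dy": 0.9, "dz": 0.2, "turn": 0.4}, {"hand": 5.5, "dx": 9, "dy": 0.9, "dz": 0.2, "turn": 0.4}, {"hand": 5.5, "dx": 10.4, "dy": 0.9, "dz": 0.2, "turn": 0.4}, {"hand": 5.5, "dx": 10.7, "dy": 0.9, "dz": 0.2, "turn": 0.4}, {"hand": 5.5, "dx": 10.7, "dy": 0.9, "dz": 0.2, "turn": 0.4}, {"hand": 5.5, "dx": 10.7, "dy": 0.9, "dz": 0.2, "turn": 0.4}])

```text
t: 37.97
tool_pos: [0.4762, 0.3333, 0.0753]
ee_rot: [0.705, -0.066, 0.704, 0.066]
ft_force: [0.6, 0.5, 0.3]
grip_width: 0.0551
```

```bash
python3 go.py .4743 .3325 .0725 100.8
```

```text
t 37.97 pos [0.4762 0.3333 0.0753] jawyaw 100.68 toolx [ 0.0012  0.0009 -1.    ] q [ 0.8894  0.4809 -0.3085  0.0006 -0.7799 -2.2742] w 0.05508194800948378 f [0.6029 0.5309 0.2826]
dx 0.28 dy -0.05 dz -0.20 turn -0.1 (alt 179.9)
```

>>> arm_command(increments=[{"hand": 5.5, "dx": 0.2, "dy": 0, "dz": -0.2, "turn": 0}, {"hand": 2.5, "dx": 0.2, "dy": 0, "dz": -0.2, "turn": 0}, {"hand": 2.5, "dx": 0.2, "dy": 0, "dz": -0.2, "turn": 0}, {"hand": 2.5, "dx": 0.2, "dy": 0, "dz": -0.2, "turn": 0}, {"hand": 2.5, "dx": 0.2, "dy": 0, "dz": -0.2, "turn": 0}, {"hand": 2.5, "dx": 0.2, "dy": 0, "dz": -0.2, "turn": 0}, {"hand": 2.5, "dx": 0.2, "dy": 0, "dz": -0.2, "turn": 0}, {"hand": 2.5, "dx": 0.2, "dy": 0, "dz": -0.2, "turn": 0}])

```text
t: 38.63
tool_pos: [0.4738, 0.3333, 0.0736]
ee_rot: [0.704, -0.066, 0.703, 0.067]
ft_force: [-1.5, -1.1, 5.4]
grip_width: 0.0304
```

```bash
python3 go.py .4743 .3325 .18 100.8
```

```text
t 38.63 pos [0.4738 0.3333 0.0736] jawyaw 100.75 toolx [ 0.0013  0.001  -1.    ] q [ 0.8928  0.4804 -0.3152  0.0006 -0.7736 -2.2764] w 0.03041295586655488 f [-1.4947 -1.0508  5.3712]
dx -10.64 dy -0.08 dz 0.05 turn -0.0 (alt 180.0)
```

>>> arm_command(increments=[{"hand": 2.0, "dx": -0.5, "dy": 0, "dz": 0, "turn": 0}, {"hand": 2.0, "dx": -1.5, "dy": 0, "dz": 0, "turn": 0}, {"hand": 2.0, "dx": -3.5, "dy": 0, "dz": 0, "turn": 0}, {"hand": 2.0, "dx": -6, "dy": 0, "dz": 0, "turn": 0}, {"hand": 2.0, "dx": -8.5, "dy": 0, "dz": 0, "turn": 0}, {"hand": 2.0, "dx": -11, "dy": 0, "dz": 0, "turn": 0}, {"hand": 2.0, "dx": -12, "dy": 0, "dz": 0, "turn": 0}, {"hand": 2.0, "dx": -12, "dy": 0, "dz": 0, "turn": 0}])

```text
t: 39.3
tool_pos: [0.4743, 0.334, 0.1957]
ee_rot: [0.706, -0.065, 0.702, 0.068]
ft_force: [0.7, -0.0, -0.1]
grip_width: 0.0307
```

```bash
python3 go.py .6275 -.0332 .19 -6.2;  python3 - <<'E'
from h import *
im,d=r.read_camera("side"); cv2.imwrite("pics/side20.png",cv2.resize(cv2.convertScaleAbs(im[30:200,140:320],alpha=1.6),None,fx=3.3,fy=3.3))
E
```

```text
t 39.3 pos [0.4743 0.334  0.1957] jawyaw 100.74 toolx [ 0.0044  0.0048 -1.    ] q [ 0.8928  0.3432 -0.1785  0.0005 -1.0426 -2.2763] w 0.030655014229868185 f [ 0.7081 -0.0136 -0.1001]
dx 0.46 dy -38.94 dz 8.20 turn -73.1 (alt 106.9)
```

View pics/side20.png

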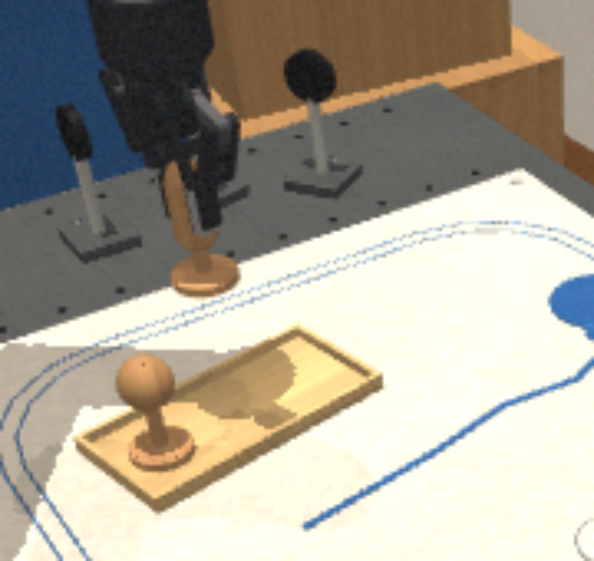

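>>> arm_command(increments=[{"hand": 2.0, "dx": 0, "dy": -1.4, "dz": 0.3, "turn": -3}, {"hand": 2.0, "dx": 0, "dy": -4, "dz": 0.8, "turn": -9}, {"hand": 2.0, "dx": 0, "dy": -7.4, "dz": 1.6, "turn": -15}, {"hand": 2.0, "dx": 0, "dy": -11, "dz": 2.3, "turn": -22}, {"hand": 2.0, "dx": 0, "dy": -14.6, "dz": 3.1, "turn": -29}, {"hand": 2.0, "dx": 0, "dy": -18.2, "dz": 3.8, "turn": -36}, {"hand": 2.0, "dx": 0, "dy": -21.8, "dz": 4.6, "turn": -43}, {"hand": 2.0, "dx": 0, "dy": -25.4, "dz": 5.3, "turn": -50}, {"hand": 2.0, "dx": 0, "dy": -29, "dz": 6.1, "turn": -57}, {"hand": 2.0, "dx": 0, "dy": -32.6, "dz": 6.9, "turn": -64}, {"hand": 2.0, "dx": 0, "dy": -36, "dz": 7.6, "turn": -70}, {"hand": 2.0, "dx": 0, "dy": -38.6, "dz": 8.1, "turn": -73}])

```text
t: 40.35
tool_pos: [0.6242, -0.0339, 0.1895]
ee_rot: [0.524, -0.472, 0.527, 0.474]
ft_force: [0.2, 0.7, -0.6]
grip_width: 0.0301
```

>>> arm_command(increments=[{"hand": 2.0, "dx": 0, "dy": 0, "dz": 0, "turn": 0}, {"hand": 2.0, "dx": 0, "dy": 0, "dz": 0, "turn": 0}, {"hand": 2.0, "dx": 0, "dy": 0, "dz": 0, "turn": 0}])

```text
t: 40.6
tool_pos: [0.6237, -0.0311, 0.1905]
ee_rot: [0.526, -0.471, 0.528, 0.472]
ft_force: [0.3, -0.3, -0.0]
grip_width: 0.0305
```

```bash
python3 go.py .6275 -.0332 .0715 -6.2
```

```text
t 40.6 pos [ 0.6237 -0.0311  0.1905] jawyaw 173.66 toolx [-0.0038 -0.     -1.    ] q [ 0.2086  0.4242 -0.0649 -0.0008 -1.0854 -0.3189] w 0.03054965523617868 f [ 0.2763 -0.2692 -0.0312]
dx 11.90 dy -0.45 dz -0.16 turn -0.1 (alt 179.9)
```

>>> arm_command(increments=[{"hand": 2.0, "dx": 0.2, "dy": -0.3, "dz": -0.2, "turn": 0}, {"hand": 2.0, "dx": 2, "dy": -0.3, "dz": -0.2, "turn": 0}, {"hand": 2.0, "dx": 4.5, "dy": -0.3, "dz": -0.2, "turn": 0}, {"hand": 2.0, "dx": 7, "dy": -0.3, "dz": -0.2, "turn": 0}, {"hand": 2.0, "dx": 9.5, "dy": -0.3, "dz": -0.2, "turn": 0}, {"hand": 2.0, "dx": 11.4, "dy": -0.3, "dz": -0.2, "turn": 0}, {"hand": 2.0, "dx": 11.8, "dy": -0.3, "dz": -0.2, "turn": 0}, {"hand": 2.0, "dx": 11.8, "dy": -0.3, "dz": -0.2, "turn": 0}, {"hand": 2.0, "dx": 11.8, "dy": -0.3, "dz": -0.2, "turn": 0}])

```text
t: 41.35
tool_pos: [0.6282, -0.0328, 0.0754]
ee_rot: [0.527, -0.473, 0.526, 0.472]
ft_force: [-0.1, -0.7, -0.4]
grip_width: 0.0306
```

```bash
python3 go.py .6275 -.0332 .0686 -6.2
```

```text
t 41.35 pos [ 0.6282 -0.0328  0.0754] jawyaw 173.81 toolx [ 0.0014 -0.0002 -1.    ] q [ 0.2048  0.5465 -0.1832  0.0007 -0.8397 -0.3133] w 0.030637697866677464 f [-0.1412 -0.6968 -0.4317]
dx 0.68 dy 0.07 dz -0.04 turn 0.0 (alt -180.0)
```

>>> arm_command(increments=[{"hand": 2.0, "dx": 0.2, "dy": 0.1, "dz": 0, "turn": 0}, {"hand": 2.0, "dx": 0.4, "dy": 0.1, "dz": 0, "turn": 0}, {"hand": 2.0, "dx": 0.5, "dy": 0.1, "dz": 0, "turn": 0}, {"hand": 2.0, "dx": 0.5, "dy": 0.1, "dz": 0, "turn": 0}, {"hand": 2.0, "dx": 0.5, "dy": 0.1, "dz": 0, "turn": 0}])

```text
t: 41.77
tool_pos: [0.6266, -0.0335, 0.0699]
ee_rot: [0.527, -0.472, 0.526, 0.472]
ft_force: [-0.3, 0.5, -1.2]
grip_width: 0.0304
```

```bash
python3 go.py .6275 -.0332 .0686 -6.2
```

```text
t 41.77 pos [ 0.6266 -0.0335  0.0699] jawyaw 173.72 toolx [ 0.0006  0.0001 -1.    ] q [ 0.204   0.5513 -0.1912  0.0001 -0.8277 -0.3137] w 0.030382389228068317 f [-0.2626  0.5031 -1.2147]
dx 0.13 dy -0.08 dz 0.04 turn -0.1 (alt 179.9)
```

>>> arm_command(increments=[{"hand": 2.0, "dx": 0.15, "dy": -0.1, "dz": 0, "turn": 0}, {"hand": 2.0, "dx": 0.15, "dy": -0.1, "dz": 0, "turn": 0}, {"hand": 6.0, "dx": 0.1, "dy": -0.1, "dz": 0, "turn": 0}, {"hand": 6.0, "dx": 0.1, "dy": -0.1, "dz": 0, "turn": 0}, {"hand": 6.0, "dx": 0.1, "dy": -0.1, "dz": 0, "turn": 0}, {"hand": 6.0, "dx": 0.1, "dy": -0.1, "dz": 0, "turn": 0}, {"hand": 6.0, "dx": 0.1, "dy": -0.1, "dz": 0, "turn": 0}, {"hand": 6.0, "dx": -1.5, "dy": -0.1, "dz": 0, "turn": 0}, {"hand": 6.0, "dx": -4, "dy": -0.1, "dz": 0, "turn": 0}, {"hand": 6.0, "dx": -7.5, "dy": -0.1, "dz": 0, "turn": 0}, {"hand": 6.0, "dx": -10.5, "dy": -0.1, "dz": 0, "turn": 0}, {"hand": 6.0, "dx": -11.5, "dy": -0.1, "dz": 0, "turn": 0}])

```text
t: 42.77
tool_pos: [0.63, -0.0336, 0.1902]
ee_rot: [0.529, -0.474, 0.524, 0.47]
ft_force: [0.7, 0.1, 0.3]
grip_width: 0.0598
```

```bash
python3 go.py .4079 .319 .19 100.8;  python3 - <<'E'
from h import *
im,d=r.read_camera("side"); cv2.imwrite("pics/side21.png",cv2.resize(cv2.convertScaleAbs(im[60:260,250:450],alpha=1.6),None,fx=2.8,fy=2.8))
E
```

```text
t 42.77 pos [ 0.63   -0.0336  0.1902] jawyaw 173.78 toolx [ 0.0093  0.     -1.    ] q [ 0.2037  0.4289 -0.0592  0.0021 -1.0736 -0.3132] w 0.059791110907328006 f [0.7054 0.1426 0.2607]
dx -0.19 dy 25.90 dz 32.65 turn 73.0 (alt -107.0)
```

View pics/side21.png

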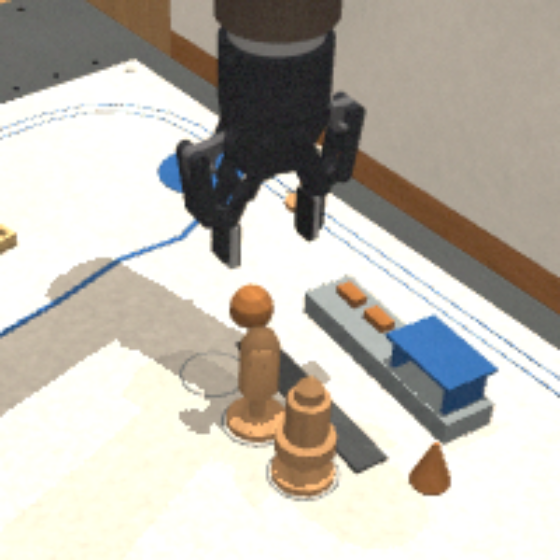

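The poplar is upright on its ring at (255,420). The ball tree is last.

>>> arm_command(increments=[{"hand": 6.0, "dx": 0, "dy": 1.2, "dz": 1.5, "turn": 4}, {"hand": 6.0, "dx": 0, "dy": 3.4, "dz": 4.2, "turn": 11}, {"hand": 6.0, "dx": 0, "dy": 5.7, "dz": 7.2, "turn": 18}, {"hand": 6.0, "dx": 0, "dy": 8, "dz": 10.1, "turn": 25}, {"hand": 6.0, "dx": 0, "dy": 10.4, "dz": 13, "turn": 32}, {"hand": 6.0, "dx": 0, "dy": 12.7, "dz": 16, "turn": 39}, {"hand": 6.0, "dx": 0, "dy": 15, "dz": 18.9, "turn": 46}, {"hand": 6.0, "dx": 0, "dy": 17.3, "dz": 21.8, "turn": 52}, {"hand": 6.0, "dx": 0, "dy": 19.6, "dz": 24.7, "turn": 58}, {"hand": 6.0, "dx": 0, "dy": 22, "dz": 27.7, "turn": 64}, {"hand": 6.0, "dx": 0, "dy": 24.3, "dz": 30.6, "turn": 69}, {"hand": 6.0, "dx": 0, "dy": 25.7, "dz": 32.4, "turn": 73}])

```text
t: 43.82
tool_pos: [0.4053, 0.3185, 0.1836]
ee_rot: [0.704, -0.065, 0.704, 0.065]
ft_force: [-0.4, -0.6, -1.1]
grip_width: 0.0599
```

>>> arm_command(increments=[{"hand": 6.0, "dx": 0, "dy": 0, "dz": 0, "turn": 0}, {"hand": 6.0, "dx": 0, "dy": 0, "dz": 0, "turn": 0}, {"hand": 6.0, "dx": 0, "dy": 0, "dz": 0, "turn": 0}])

```text
t: 44.07
tool_pos: [0.4071, 0.316, 0.1836]
ee_rot: [0.703, -0.067, 0.704, 0.066]
ft_force: [-0.0, -0.7, -0.8]
grip_width: 0.0601
```

```bash
python3 go.py .4079 .319 .0705 100.8
```

```text
t 44.07 pos [0.4071 0.316  0.1836] jawyaw 100.76 toolx [-0.0013 -0.0015 -1.    ] q [ 0.9751  0.2535 -0.3434 -0.0003 -0.9759 -2.358 ] w 0.06005365853700963 f [-0.028  -0.6616 -0.8443]
dx 11.31 dy 0.30 dz 0.15 turn -0.0 (alt 180.0)
```

>>> arm_command(increments=[{"hand": 6.0, "dx": 0, "dy": 0.2, "dz": 0.1, "turn": 0}, {"hand": 6.0, "dx": 1.5, "dy": 0.2, "dz": 0.1, "turn": 0}, {"hand": 6.0, "dx": 4, "dy": 0.2, "dz": 0.1, "turn": 0}, {"hand": 6.0, "dx": 6.5, "dy": 0.2, "dz": 0.1, "turn": 0}, {"hand": 6.0, "dx": 9, "dy": 0.2, "dz": 0.1, "turn": 0}, {"hand": 6.0, "dx": 10.8, "dy": 0.2, "dz": 0.1, "turn": 0}, {"hand": 6.0, "dx": 11.3, "dy": 0.2, "dz": 0.1, "turn": 0}, {"hand": 6.0, "dx": 11.3, "dy": 0.2, "dz": 0.1, "turn": 0}, {"hand": 6.0, "dx": 11.3, "dy": 0.2, "dz": 0.1, "turn": 0}])

```text
t: 44.82
tool_pos: [0.409, 0.3187, 0.0721]
ee_rot: [0.704, -0.066, 0.704, 0.066]
ft_force: [-0.2, 0.9, 0.6]
grip_width: 0.0598
```

```bash
python3 go.py .4079 .319 .0705 100.8
```

```text
t 44.82 pos [0.409  0.3187 0.0721] jawyaw 100.68 toolx [ 0.0008  0.0005 -1.    ] q [ 0.9755  0.4008 -0.4677  0.0006 -0.7014 -2.3603] w 0.059773215685376434 f [-0.2052  0.9389  0.5852]
dx 0.16 dy 0.05 dz -0.10 turn -0.1 (alt 179.9)
```

>>> arm_command(increments=[{"hand": 6.0, "dx": 0.15, "dy": 0, "dz": -0.1, "turn": 0}, {"hand": 3.5, "dx": 0.15, "dy": 0, "dz": -0.1, "turn": 0}, {"hand": 3.5, "dx": 0.15, "dy": 0, "dz": -0.1, "turn": 0}, {"hand": 3.5, "dx": 0.15, "dy": 0, "dz": -0.1, "turn": 0}, {"hand": 3.5, "dx": 0.15, "dy": 0, "dz": -0.1, "turn": 0}, {"hand": 3.5, "dx": 0.15, "dy": 0, "dz": -0.1, "turn": 0}, {"hand": 3.5, "dx": 0.15, "dy": 0, "dz": -0.1, "turn": 0}])

```text
t: 45.4
tool_pos: [0.4076, 0.3191, 0.0714]
ee_rot: [0.705, -0.066, 0.703, 0.067]
ft_force: [0.6, -1.3, 7.0]
grip_width: 0.0395
```

```bash
python3 go.py .4079 .319 .18 100.8
```

```text
t 45.4 pos [0.4076 0.3191 0.0714] jawyaw 100.76 toolx [ 0.0017  0.0016 -1.    ] q [ 0.9782  0.4002 -0.4713  0.0008 -0.697  -2.3619] w 0.03949731962207326 f [ 0.594  -1.3097  6.9866]
dx -10.86 dy -0.00 dz 0.04 turn -0.0 (alt 180.0)
```

>>> arm_command(increments=[{"hand": 3.0, "dx": -0.5, "dy": 0, "dz": 0, "turn": 0}, {"hand": 3.0, "dx": -1.5, "dy": 0, "dz": 0, "turn": 0}, {"hand": 3.0, "dx": -3.5, "dy": 0, "dz": 0, "turn": 0}, {"hand": 3.0, "dx": -6, "dy": 0, "dz": 0, "turn": 0}, {"hand": 3.0, "dx": -8.5, "dy": 0, "dz": 0, "turn": 0}, {"hand": 3.0, "dx": -10.8, "dy": 0, "dz": 0, "turn": 0}, {"hand": 3.0, "dx": -11.5, "dy": 0, "dz": 0, "turn": 0}, {"hand": 3.0, "dx": -11.5, "dy": 0, "dz": 0, "turn": 0}])

```text
t: 46.07
tool_pos: [0.4078, 0.3195, 0.1877]
ee_rot: [0.705, -0.065, 0.703, 0.068]
ft_force: [0.2, 0.1, 0.1]
grip_width: 0.0397
```

```bash
python3 go.py .634 .0346 .18 -6.2;  python3 - <<'E'
from h import *
im,d=r.read_camera("side"); cv2.imwrite("pics/side22.png",cv2.resize(cv2.convertScaleAbs(im[30:200,120:320],alpha=1.6),None,fx=3,fy=3))
E
```

```text
t 46.07 pos [0.4078 0.3195 0.1877] jawyaw 100.74 toolx [ 0.0034  0.0047 -1.    ] q [ 0.9783  0.2503 -0.3366  0.0002 -0.9782 -2.3619] w 0.03972359750966324 f [0.2474 0.1192 0.0508]
dx 0.71 dy -32.21 dz 16.91 turn -73.1 (alt 106.9)
```

View pics/side22.png

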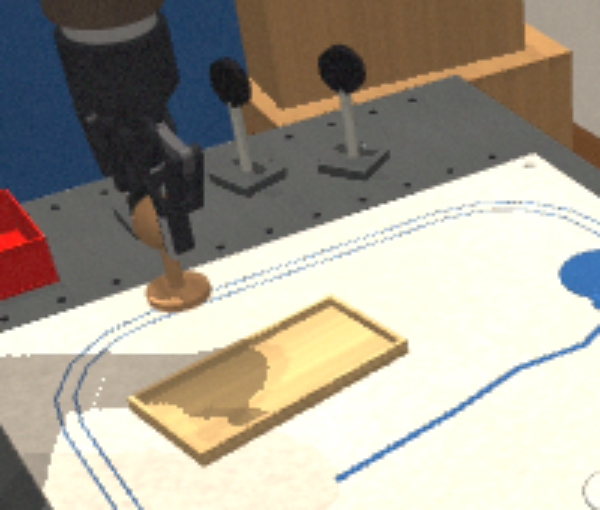

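>>> arm_command(increments=[{"hand": 3.0, "dx": 0, "dy": -1, "dz": 0.5, "turn": -3}, {"hand": 3.0, "dx": 0, "dy": -3, "dz": 1.6, "turn": -9}, {"hand": 3.0, "dx": 0, "dy": -6, "dz": 3.2, "turn": -16}, {"hand": 3.0, "dx": 0, "dy": -9, "dz": 4.7, "turn": -23}, {"hand": 3.0, "dx": 0, "dy": -12, "dz": 6.3, "turn": -30}, {"hand": 3.0, "dx": 0, "dy": -15, "dz": 7.9, "turn": -37}, {"hand": 3.0, "dx": 0, "dy": -18, "dz": 9.5, "turn": -44}, {"hand": 3.0, "dx": 0, "dy": -21, "dz": 11, "turn": -51}, {"hand": 3.0, "dx": 0, "dy": -24, "dz": 12.6, "turn": -58}, {"hand": 3.0, "dx": 0, "dy": -27, "dz": 14.2, "turn": -64}, {"hand": 3.0, "dx": 0, "dy": -29.8, "dz": 15.6, "turn": -70}, {"hand": 3.0, "dx": 0, "dy": -31.8, "dz": 16.7, "turn": -73}])

```text
t: 47.12
tool_pos: [0.6304, 0.0346, 0.1822]
ee_rot: [0.525, -0.472, 0.527, 0.473]
ft_force: [0.7, 0.3, -0.7]
grip_width: 0.0395
```

>>> arm_command(increments=[{"hand": 3.0, "dx": 0, "dy": 0, "dz": 0, "turn": 0}, {"hand": 3.0, "dx": 0, "dy": 0, "dz": 0, "turn": 0}, {"hand": 3.0, "dx": 0, "dy": 0, "dz": 0, "turn": 0}])

```text
t: 47.37
tool_pos: [0.6293, 0.0371, 0.1831]
ee_rot: [0.526, -0.471, 0.528, 0.472]
ft_force: [-0.9, 1.5, -1.4]
grip_width: 0.04
```

```bash
python3 go.py .634 .0346 .072 -6.2
```

```text
t 47.37 pos [0.6293 0.0371 0.1831] jawyaw 173.67 toolx [-0.0036 -0.0005 -1.    ] q [ 0.3149  0.4399 -0.0591 -0.0007 -1.0754 -0.4252] w 0.040006980030604836 f [-0.9448  1.4862 -1.3837]
dx 11.11 dy -0.54 dz -0.19 turn -0.1 (alt 179.9)
```

>>> arm_command(increments=[{"hand": 3.0, "dx": 0.2, "dy": -0.4, "dz": -0.2, "turn": 0}, {"hand": 3.0, "dx": 2, "dy": -0.4, "dz": -0.2, "turn": 0}, {"hand": 3.0, "dx": 4.5, "dy": -0.4, "dz": -0.2, "turn": 0}, {"hand": 3.0, "dx": 7, "dy": -0.4, "dz": -0.2, "turn": 0}, {"hand": 3.0, "dx": 9.2, "dy": -0.4, "dz": -0.2, "turn": 0}, {"hand": 3.0, "dx": 10.7, "dy": -0.4, "dz": -0.2, "turn": 0}, {"hand": 3.0, "dx": 11.1, "dy": -0.4, "dz": -0.2, "turn": 0}, {"hand": 3.0, "dx": 11.1, "dy": -0.4, "dz": -0.2, "turn": 0}, {"hand": 3.0, "dx": 11.1, "dy": -0.4, "dz": -0.2, "turn": 0}])

```text
t: 48.12
tool_pos: [0.6346, 0.0354, 0.0748]
ee_rot: [0.527, -0.473, 0.526, 0.472]
ft_force: [-0.7, -0.1, -0.1]
grip_width: 0.0396
```

```bash
python3 go.py .634 .0346 .0665 -6.2
```

```text
t 48.12 pos [0.6346 0.0354 0.0748] jawyaw 173.79 toolx [ 0.0012 -0.0001 -1.    ] q [ 0.31    0.5563 -0.166   0.0006 -0.8473 -0.4187] w 0.0396127880288881 f [-0.7094 -0.1363 -0.0936]
dx 0.83 dy 0.05 dz -0.08 turn -0.0 (alt 180.0)
```

>>> arm_command(increments=[{"hand": 3.0, "dx": 0.3, "dy": 0, "dz": -0.1, "turn": 0}, {"hand": 3.0, "dx": 0.6, "dy": 0, "dz": -0.1, "turn": 0}, {"hand": 3.0, "dx": 0.7, "dy": 0, "dz": -0.1, "turn": 0}, {"hand": 3.0, "dx": 0.7, "dy": 0, "dz": -0.1, "turn": 0}, {"hand": 3.0, "dx": 0.7, "dy": 0, "dz": -0.1, "turn": 0}])

```text
t: 48.53
tool_pos: [0.6341, 0.0337, 0.0673]
ee_rot: [0.527, -0.472, 0.527, 0.472]
ft_force: [-0.1, 0.6, -0.6]
grip_width: 0.0392
```

```bash
python3 go.py .634 .0346 .0665 -6.2
```

```text
t 48.53 pos [0.6341 0.0337 0.0673] jawyaw 173.72 toolx [ 0.0004  0.0001 -1.    ] q [ 0.3075  0.5648 -0.1732  0.0001 -0.8324 -0.4172] w 0.03920479081786823 f [-0.1439  0.5922 -0.5872]
dx 0.08 dy 0.02 dz 0.09 turn -0.1 (alt 179.9)
```

>>> arm_command(increments=[{"hand": 3.0, "dx": 0.1, "dy": 0, "dz": 0.1, "turn": 0}, {"hand": 3.0, "dx": 0.1, "dy": 0, "dz": 0.1, "turn": 0}, {"hand": 6.5, "dx": 0.1, "dy": 0, "dz": 0.1, "turn": 0}, {"hand": 6.5, "dx": 0.1, "dy": 0, "dz": 0.1, "turn": 0}, {"hand": 6.5, "dx": 0.1, "dy": 0, "dz": 0.1, "turn": 0}, {"hand": 6.5, "dx": 0.1, "dy": 0, "dz": 0.1, "turn": 0}, {"hand": 6.5, "dx": 0.1, "dy": 0, "dz": 0.1, "turn": 0}, {"hand": 6.5, "dx": -1.5, "dy": 0, "dz": 0.1, "turn": 0}, {"hand": 6.5, "dx": -4, "dy": 0, "dz": 0.1, "turn": 0}, {"hand": 6.5, "dx": -7.5, "dy": 0, "dz": 0.1, "turn": 0}, {"hand": 6.5, "dx": -10.5, "dy": 0, "dz": 0.1, "turn": 0}, {"hand": 6.5, "dx": -12.5, "dy": 0, "dz": 0.1, "turn": 0}])

```text
t: 49.53
tool_pos: [0.6353, 0.0348, 0.1957]
ee_rot: [0.528, -0.473, 0.525, 0.471]
ft_force: [0.1, -0.1, 0.5]
grip_width: 0.0653
```

```bash
python3 go.py .45 .25 .24
```

```text
t 49.53 pos [0.6353 0.0348 0.1957] jawyaw 173.75 toolx [ 0.0046  0.0005 -1.    ] q [ 0.3091  0.4351 -0.0339  0.0011 -1.0973 -0.4186] w 0.06526878575206259 f [ 0.1362 -0.0652  0.5396]
dx -4.51 dy 20.74 dz 19.38 turn 0.0 (alt 0.0)
```

Retreat so both cameras can see everything for the final check.

>>> arm_command(increments=[{"hand": 6.5, "dx": -2, "dy": 1, "dz": 1, "turn": 0}, {"hand": 6.5, "dx": -3, "dy": 3, "dz": 3, "turn": 0}, {"hand": 6.5, "dx": -4, "dy": 5.5, "dz": 5, "turn": 0}, {"hand": 6.5, "dx": -4.5, "dy": 8, "dz": 7.5, "turn": 0}, {"hand": 6.5, "dx": -4.5, "dy": 10.5, "dz": 10, "turn": 0}, {"hand": 6.5, "dx": -4.5, "dy": 13, "dz": 12.5, "turn": 0}, {"hand": 6.5, "dx": -4.5, "dy": 15.5, "dz": 15, "turn": 0}, {"hand": 6.5, "dx": -4.5, "dy": 18, "dz": 17.5, "turn": 0}, {"hand": 6.5, "dx": -4.5, "dy": 20, "dz": 19, "turn": 0}, {"hand": 6.5, "dx": -4.5, "dy": 20.7, "dz": 19.4, "turn": 0}, {"hand": 6.5, "dx": -4.5, "dy": 20.7, "dz": 19.4, "turn": 0}, {"hand": 6.5, "dx": -4.5, "dy": 20.7, "dz": 19.4, "turn": 0}])

```text
t: 50.53
tool_pos: [0.4497, 0.2501, 0.2372]
ee_rot: [0.527, -0.472, 0.526, 0.472]
ft_force: [0.5, -1.0, 0.3]
grip_width: 0.0652
```

```bash
python3 - <<'E'
from h import *
im,d=r.read_camera("side"); cv2.imwrite("pics/side30.png",cv2.resize(im[110:370,220:470],None,fx=2.3,fy=2.3))
im,d=r.read_camera("top"); cv2.imwrite("pics/top30.png",cv2.resize(cv2.convertScaleAbs(im[90:300,130:510],alpha=1.6),None,fx=2.1,fy=2.1)); np.save('top30.npy',d)
E
for f in top0 top30; do echo $f; sed "s/top0.npy/$f.npy/" meas2.py > m3.py; python3 m3.py; done
python3 - <<'E'
from h import *
X=world('top',np.load('top30.npy')).reshape(-1,3); m=(np.hypot(X[:,0]-.5288,X[:,1]+.2965)<.065)&(X[:,2]>.05)&(X[:,2]<.07)
print(m.sum(),cv2.minAreaRect(X[m][:,:2].astype(np.float32)),np.median(X[m][:,2]), r.get_state()['t'],r.get_state()['tool_pos'])
E
```

```text
top0
tray 797 [0.4748 0.3328] [0.2204 0.1122] 10.83 z 0.023244133188704122
trayfloor 1024 [0.4751 0.3307] [0.0792 0.0786] 75.53 z 0.014458765951459935
dish 2473 [ 0.5289 -0.2965] [0.1214 0.1805] 78.18 z 0.02748811925845116
dishrim 1230 [ 0.5287 -0.2964] [0.1212 0.1802] 78.33 z 0.02967053484830211
platform 1627 [ 0.726  -0.0349] [0.2113 0.1318] 83.29 z 0.03435190862991144
wagon 684 [ 0.6792 -0.0274] [0.0989 0.0356] 83.27 z 0.04894603952150857
ball 307 [0.6334 0.0348] [0.0395 0.0401] 48.92 z 0.0903832189817429
ball 0.6342729926109314 0.035237133502960205 0.020471878349781036
119
pop 213 [ 0.6271 -0.0321] [0.0303 0.031 ] 2.23 z 0.10059132896229257
pop 0.6277297735214233 -0.031996022909879684 0.015940645709633827
190
fir 381 [ 0.6209 -0.0997] [0.0471 0.0452] 3.21 z 0.08972661714786274
fir 0.620826780796051 -0.09940268844366074 0.016953088343143463
48
tall ((0.4100252091884613, 0.06696746498346329), 0.021040132269263268) 0.0875362903291733
small ((0.695085883140564, -0.16372336447238922), 0.014866883866488934) 0.05401388858039125
bush ((0.7081862092018127, 0.07822471857070923), 0.01971204
[... 661 characters left out ...]
 ] 1.05 z 0.10042335113854846
pop 0.6277564764022827 -0.03228265047073364 0.015930360183119774
187
fir 381 [ 0.6202 -0.0998] [0.0455 0.0452] 1.59 z 0.08970897505753823
fir 0.6203404068946838 -0.1000065878033638 0.016785845160484314
51
tall ((0.40990883111953735, 0.06625820696353912), 0.021072156727313995) 0.08735697069663634
small ((0.6947731971740723, -0.1645628809928894), 0.015190637670457363) 0.05591116647217259
bush ((0.7078161835670471, 0.07847797125577927), 0.01967945136129856) 0.04376866377422088
[149. 253. 311.]
817 ((0.5283843874931335, -0.29532331228256226), (0.03731025382876396, 0.09948793053627014), 77.96287536621094) 0.06074465728272912 50.6333 [0.45025376 0.24950521 0.23696453]
```

View pics/side30.png

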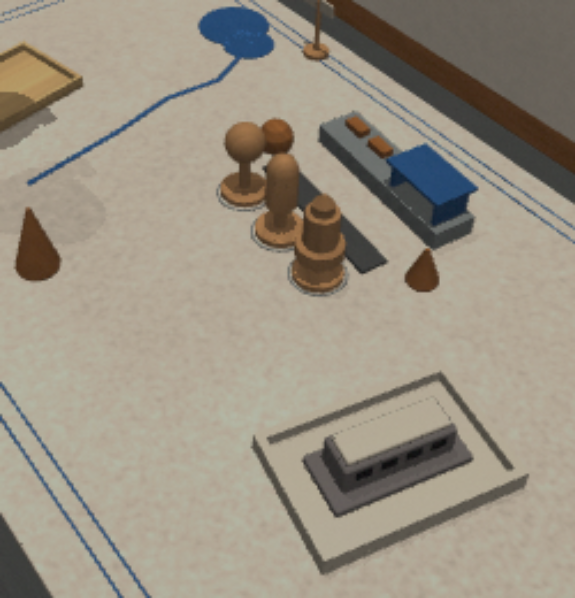

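View pics/top30.png

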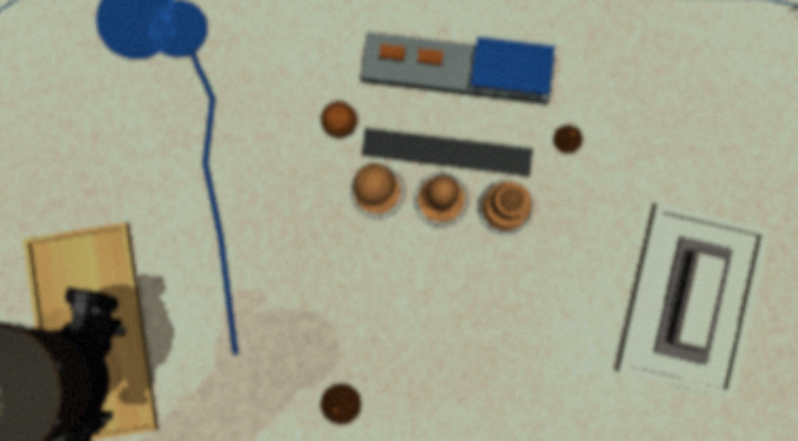

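All three trees are back within about 1.5 mm. The wagon is centred within about 1.5 mm and aligned, and the bystanders haven't moved. Handing in.

```bash
python3 -c "
from workcell import r
print(r.hand_in())"
```

```text
the job is handed in; nothing more can be done
None
```

The job is done and was handed in at about 51 s. No verdict came back, so what follows rests on my own measurements.

I stood the ball tree, poplar and fir in the side tray and set the wagon on the dish's pad. Then I put the fir, poplar and ball tree back on their rings.

Last camera checks:
- **Trees:** all upright on their rings, each within about 1.5 mm of its starting position.
- **Wagon:** level on the pad, about 1.5 mm from the pad's centre and aligned with it to within 1°.
- **Bystanders:** the tall cone, small cone and bush measure within about 1 mm of where they began.
- **Robot:** the arm was clear of everything, with the gripper open.

No final check failed. Two things needed mending on the way:
- **Refused move:** one early move call was rejected as "invalid input", apparently because its rows left out the turn value, so I resent it with every value.
- **First grip on the ball tree:** it looked off, so I opened the jaws, lowered a few millimetres and gripped again before lifting.

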